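Index the column stand by clicks and lock it with the rim clamp

ROBOT

A 7-joint arm with a two-finger parallel gripper is mounted at the origin on the work surface. World frame = base frame: x ahead of the robot, y to its left, z up, the work surface at z = 0. Lengths are in m, angles in degrees, forces in N, time in s.
With the tool pointing down it reaches from about 0.35 to 0.9 m from the base axis. Payload 19.9 kg.
Tool frame: the origin (TCP) lies between the finger pads; the fingertips stand 25 mm ahead of it and the grasp point (between the pads) lies 6 mm ahead of it; z points along the fingers, y is the direction in which the jaws open and shut (so a half turn about z gives the same grasp; the last joint's range is limited). The gripper opens to 94 mm and grips with 3 to 60 N. Pads are 16 mm wide; open, the fingers measure 119 mm over their backs; the gripper's body (75 mm by 177 mm) begins 78 mm behind the grasp point.
Start: joints at [-72.966, 23.915, -0.59, 92.452, 0.269, 63.638, -3.037], TCP at [0.208, 0.589, 0.23] pointing down, gripper open.
Joint ranges: [-161.28, 161.28], [-22.2, 115.67], [-73.04, 71.86], [3.21, 147.25], [-68.34, 248.33], [10.77, 114.83], [-161.83, 161.83]. Speed limits (degrees/s): [108.29, 108.29, 136.94, 136.94, 172.46, 172.46, 172.46].

INTERFACE

Orientations are given as [roll, pitch, yaw] about the fixed x, y, z axes, in that order (R = Rz(yaw) Ry(pitch) Rx(roll)).
In Python, from station import arm gives the robot as it stands.
- The arm moves only by the tool play_rows, never from a script. Its argument "targets" is a list of rows, each a list of 7 numbers: the turn, a rotation vector about the tool's x, y, z in degrees, then the shift along the tool's x, y, z in mm, then the finger opening in mm, from 0 to 94. In form: [[ax, ay, az, dx, dy, dz, gripper], ...]. A call has 1 to 10 rows; each row is the pose to reach, as a shift and turn from the pose commanded when the call began, along the tool's axes at that moment; what a row does not reach only later rows make up. A row lasts 1/8 s, in which the tool goes at most 62.5 mm and 10.7 degrees, less where a joint would pass 70% of its speed; a pose out of reach is approached as far as the arm can. A call with a gripper value outside its range is refused whole. The fingers move at their own pace and stop on an object; the grip force is fixed at half the most. Time passes only in rows, so rows that repeat a pose let the fingers close. It gives the time, the measured TCP pose, the force and the opening at its end, in the units of the state.
- arm.observe(): the state, without advancing time (a new reading comes with each control period).
- arm.read_camera(name): name is "scene" or "top" or "wrist"; returns the picture (480x640x3 uint8, blue, green, red); there is no depth.
- arm.get_calibration(name): a dict with "fx", "fy", "cx", "cy" (pixels), "world_to_cam" (4x4, takes a point from world to camera coordinates); the wrist camera has in their place "mount" (4x4, takes a point from camera to tool coordinates, whose origin is the TCP and whose axes are the flange's). Camera axes: x right, y up, looking along -z (the intrinsics and any distortion apply to the point x, -y, -z); pixel columns grow to the right and rows downward; lengths in m; the calibration is good to about 2 mm. A picture is of the moment at which its call begins: read the wrist's pose just before it. get_calibration takes no time and is no camera call.
- arm.sign_off(): hands the job in, once; it reports no verdict.
The state is a dict: "time_s": time; "q": joint angles; "qvel": joint speeds; "tau": joint torques, N m; "tcp_pos": TCP position; "tcp_rot": TCP orientation; "ft_force": force on the tool from outside, world axes, zero at the start; "ft_torque": the same for the moment, N m; "grip_width": opening from 0.0 (shut) to 1.0 (fully open).
Only numpy, scipy, OpenCV 4.12 (cv2) and the standard library are available. Lean on these libraries where they do the work, as an engineer would, in place of code of your own. Each camera call takes 0.05 s, during which the arm holds its last target.

TASK

Reset the swivelling column stand: turn its round table (it has an upright black handle) clockwise, seen from above, fully to its end stop, then turn it back anticlockwise exactly six clicks and let it rest in that notch. Then lock it: slide the clamp jaw along its steel bar, without ramming it, until its nose bears firmly against the edge of the round table, and turn the T-handle on top of the jaw clockwise until it is tight. Leave the amber bottle and the clear bottle beside the stand where they are.

Things in the scene. Friction and masses are not known exactly. Their poses are not given: they have to be found in the camera images.
- stand: fixed foot of the column stand: grey plate 200 x 200 x 12 mm; origin on the work surface at its centre, which is on the swivel axis; z up. Its flat steel clamp bar (26 mm wide, top 44 mm high) runs along its own +y to 211 mm from the axis. The round housing on it (156 mm diameter, with two dark stop lugs 66 mm high) is bolted on at an unknown angle, different each time
- rim_disc: round aluminium table that swivels on the housing, 170 mm diameter, edge 52 to 66 mm above the work surface; a steel column (200 mm long, 30 mm thick, top 119 mm high) is clipped across it along the disc's own y; origin on the swivel axis at work-surface height. A spring ball clicks into notches every 15 degrees; past half way it snaps on to the next notch; let go, it drops into the nearest
- swivel_post (a point): upright black round handle post of the round table, 20 mm diameter, 115 mm from the swivel axis on the disc's own -x side, from 62 to 135 mm high; this point is on its centre line at 115 mm height. Leaving a notch takes about 8 N at the post (up to 14 if jerked). At the clockwise stop (hard, 3 degrees past notch 0) it is within 25 degrees of the stand's own -x side. Starts in notch 1, 2 or 3; notch 8 is the last
- clamp_jaw (a joint): travel of the clamp jaw, m; 0 (farthest out) has its centre 160 mm from the swivel axis on the stand's own +y; grows towards the round table, to 0.045. Starts at 0 to 0.015. Takes about 11 N to slide, stays where left. How far its nose sticks out differs each time, so the nose meets the round table somewhere from 0.026 to 0.037: feel for it
- clamp_screw (a joint): turn of the T-handle, rad, grows clockwise seen from above, 0 to 1.8 (hard stop); starts between 0 and 0.25. It drives the jaw's nose 2.5 mm per rad towards the round table. Takes about 0.1 N m and stays where it is left
- t_handle (a point): centre of the black T-handle on top of the jaw: a bar 70 mm long, 14 mm thick, 28 mm tall, from 88 to 116 mm above the work surface, turning about a vertical axis through its middle; this point is on that axis 104 mm high. The bar lies along this point's own x. Pushing the T-handle along the bar also slides the jaw
- bottle_a: loose amber glass bottle with a cap, 72 mm diameter, 165 mm tall, standing about 180 mm from the swivel axis; origin at the centre of its underside. To be left where it is
- bottle_b: loose clear glass bottle with a cap, 68 mm diameter, 150 mm tall, standing about 220 mm from the swivel axis; origin at the centre of its underside. To be left where it is
- jaw_block: dark steel clamp jaw that slides on the bar, 50 mm wide, 40 mm along the bar, 74 mm high without the T-handle; origin on its centre at work-surface height. At 60 mm height a round steel nose, 20 mm diameter, points at the swivel axis, its tip 38 to 48 mm from the jaw's centre; it is sprung (2.5 N per mm, 5 mm stroke, then hard)

How it is judged (in metres and radians):
On the way, in this order (a step that is already met when the one before it is completed fails the run):
1. the round table is turned clockwise into the notch at its end stop (the spring ball bears on the first pin under the disc) (contact force between rim_disc_c0 and anything else above 1 N), for 0.1 s.
2. the round table rests in the sixth notch from there (the spring ball bears on both pins of that notch), let go, with the clamp not yet on it (contact force between each of rim_disc_c6, rim_disc_c7 and anything else above 1 N and contact force between each of the fingers, jaw_block and rim_disc below 0.5 N), for 0.2 s.
3. the clamp nose presses on the edge of the round table and the T-handle is turned tight (contact force between jaw_block and rim_disc above 4 N and value of joint clamp_screw above 1.2 rad), for 0.2 s.
At the end, for the whole second after the job is handed in: The round table rests in the sixth notch from the clockwise end stop (spring ball seated between the two pins of that notch), the clamp nose presses on its edge with more than 4 N and the T-handle is turned past 1.2 rad, all let go (all of step 3 and contact force between each of rim_disc_c6, rim_disc_c7 and anything else above 1 N); the robot touches nothing.
It fails at once if the amber or the clear bottle beside the stand is moved more than 40 mm or tipped (distance of any of bottle_a, bottle_b from where it was at the start of the episode above 0.04 m or angle between any of bottle_a, bottle_b's own z axis and vertical above 0.5 rad).
It fails at once if the clamp nose is rammed against the round table (over 60 N) (contact force between jaw_block and rim_disc above 60 N).
It also fails if it takes over 72 s, if anything falls off the work surface, if the arm or the gripper's body presses on something with over 40 N, if the wrist force passes 120 N, or if a joint passes its speed limit or range.

## Working session

There is one attempt and no reset: what is moved stays moved. The work goes in short steps, Python scripts to look and compute and a tool call to move; the robot and the scene stay as the last step left them, time stands still between calls to the robot, and variables do not carry over. Pictures are saved under pics/ and viewed, and the job is handed in when it is done.

Besides the shell and the picture viewer there is one more tool, called after "Request:" as name([rows], argument=value, ...), one row to a line, values as JSON. play_rows: Moves the arm, as the interface text tells. Its arguments: {"type":"object","properties":{"targets":{"type":"array"}},"required":["targets"]}

```bash
ls; mkdir -p pics
python3 - <<'E'
from station import arm
import cv2
print(arm.observe())
for n in ["scene","top","wrist"]:
    cv2.imwrite(f"pics/{n}0.png",arm.read_camera(n)); print(n,arm.get_calibration(n))
E
```

```text
pics
{'time_s': 0.0, 'q': array([-72.9662215 ,  23.94899105,  -0.59130851,  92.48407367,
         0.27030523,  63.63953767,  -3.0364146 ]), 'qvel': array([-0.02984885,  0.11174133, -0.01782765, -0.06087147, -0.02949789,
        0.1055269 , -0.03774511]), 'tau': array([ 7.16349696e-04, -8.51243877e+01,  6.39602523e-01, -4.25999308e+01,
       -4.87384759e-02,  1.86044496e-02,  9.43812120e-05]), 'tcp_pos': array([0.2076099 , 0.58914524, 0.22982548]), 'tcp_rot': array([-1.79928987e+02,  5.79638849e-03,  1.60590535e+02]), 'ft_force': array([-0.8454383 , -0.2679433 , -0.20280861]), 'ft_torque': array([ 0.01071937, -0.00613167, -0.01565019]), 'grip_width': 1.0003814266526696}
scene {'fx': 576.870223158816, 'fy': 576.870223158816, 'cx': 327.12711079592356, 'cy': 240.6918858424441, 'world_to_cam': array([[ 0.41222096,  0.91105415, -0.00736374, -0.25963631],
       [-0.54057713,  0.25108273,  0.8029532 ,  0.23066594],
       [ 0.73338275, -0.32701347,  0.59599659, -1.335495  ],
       [ 0.        ,  0.        ,  0.        ,  1.        ]])}
top {'fx': 622.6667484029687, 'fy': 622.6667484029687, 'cx': 316.7222053407899, 'cy': 238.10870732751758, 'world_to_cam': array([[ 0.02895421, -0.99957881, -0.00196559, -0.01625088],
       [ 0.99365047,  0.02856849,  0.10882364, -0.62858788],
       [-0.10872165, -0.00510401,  0.99405913, -1.03689694],
       [ 0.        ,  0.        ,  0.        ,  1.        ]])}
wrist {'fx': 371.3323447132979, 'fy': 371.3323447132979, 'cx': 319.55283150730554, 'cy': 241.95680896286254, 'mount': array([[ 7.14441496e-05,  9.72623283e-01,  2.32387487e-01,
         6.62655939e-02],
       [ 9.99999942e-01,  7.60863090e-06, -3.39280217e-04,
        -5.27104033e-04],
       [-3.31759989e-04,  2.32387498e-01, -9.72623227e-01,
        -1.54258074e-01],
       [ 0.00000000e+00,  0.00000000e+00,  0.00000000e+00,
         1.00000000e+00]])}
```

View pics/scene0.png

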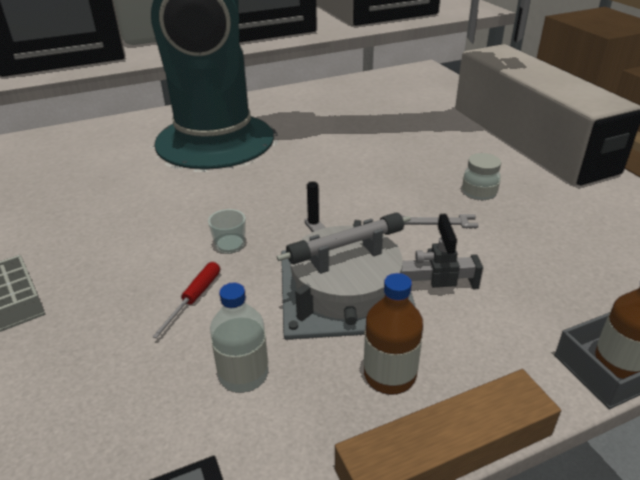

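View pics/top0.png

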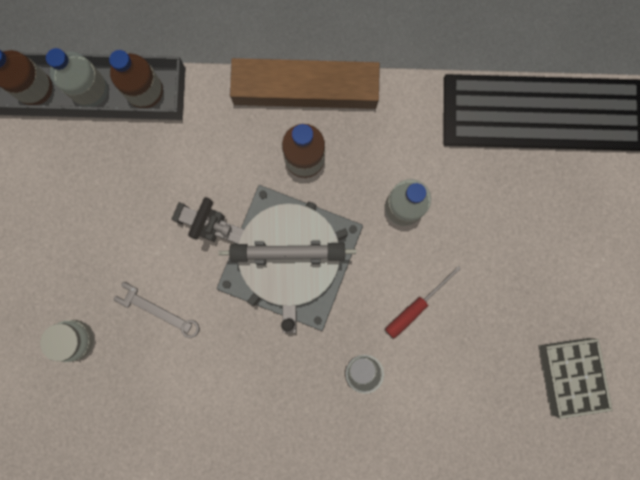

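View pics/wrist0.png

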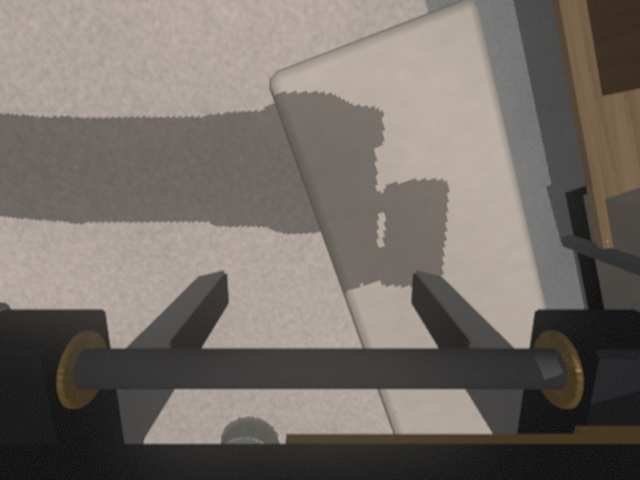

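```bash
cat > h.py <<'E'
from station import arm
import numpy as np, cv2
def ray(name,uv,z):
    c=arm.get_calibration(name); W=c["world_to_cam"]; R=W[:3,:3]; o=-R.T@W[:3,3]
    d=R.T@np.array([(uv[0]-c["cx"])/c["fx"],-(uv[1]-c["cy"])/c["fy"],-1.])
    return o+d*(z-o[2])/d[2]
def proj(name,P):
    c=arm.get_calibration(name); W=c["world_to_cam"]; p=W[:3,:3]@np.asarray(P)+W[:3,3]
    return np.array([c["cx"]+c["fx"]*p[0]/-p[2], c["cy"]-c["fy"]*p[1]/-p[2]])
def wrist_T():
    from scipy.spatial.transform import Rotation as Ro
    s=arm.observe(); T=np.eye(4); T[:3,:3]=Ro.from_euler("xyz",s["tcp_rot"],degrees=True).as_matrix(); T[:3,3]=s["tcp_pos"]
    return T
def wray(uv,z,T):
    c=arm.get_calibration("wrist"); M=T@c["mount"]
    d=M[:3,:3]@np.array([(uv[0]-c["cx"])/c["fx"],-(uv[1]-c["cy"])/c["fy"],-1.]); o=M[:3,3]
    return o+d*(z-o[2])/d[2]
E
python3 - <<'E'
import cv2
im=cv2.imread("pics/top0.png")
c=im[110:350,150:450]; cv2.imwrite("pics/topz.png",cv2.resize(c,None,fx=2.6,fy=2.5,interpolation=cv2.INTER_CUBIC) if 0 else cv2.resize(c,(750,600),interpolation=cv2.INTER_CUBIC))
im=cv2.imread("pics/scene0.png")
c=im[160:400,200:500]; cv2.imwrite("pics/scz.png",cv2.resize(c,(750,600),interpolation=cv2.INTER_CUBIC))
E
```

```text
(no output)
```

View pics/topz.png

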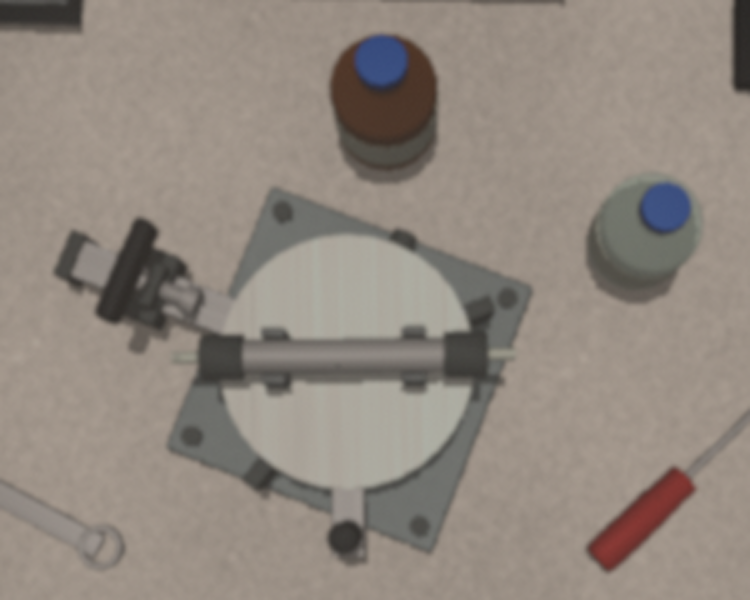

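View pics/scz.png

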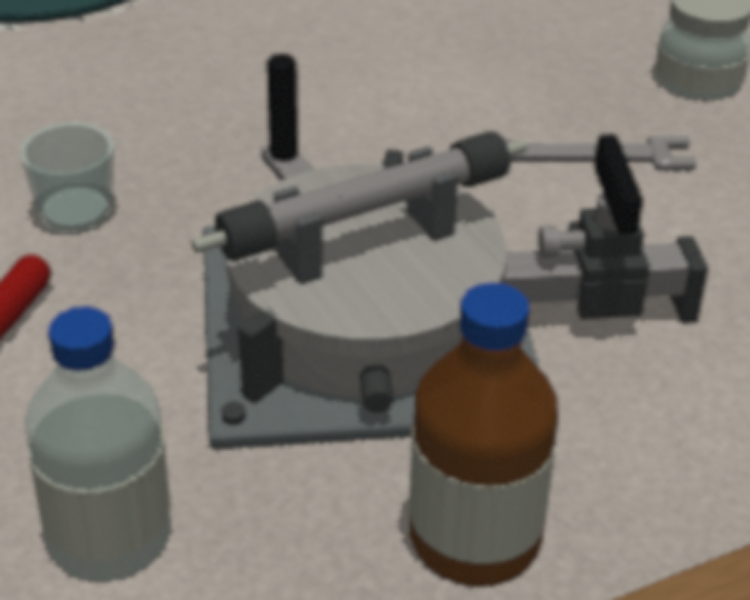

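Run:
```python
from h import *
im=cv2.imread("pics/top0.png")
f=lambda u,v:(150+u/2.5,110+v/2.5)
# disc mask
hsv=cv2.cvtColor(im,cv2.COLOR_BGR2HSV)
c=np.array([ray("top",f(*p),.066)[:2] for p in [(221,361),(473,361),(347,234),(347,489)]]);print("disc",c,c.mean(0))
k=[(274,188),(531,290),(432,551),(167,447)]
k=np.array([ray("top",f(*p),.012)[:2] for p in k]);print("plate",k,k.mean(0))
for a,b in [(0,1),(1,2),(2,3),(3,0)]:
    d=k[b]-k[a];print(np.linalg.norm(d),np.degrees(np.arctan2(d[1],d[0])))
C=(c.mean(0)+k.mean(0))/2
for n,p,z in [("posttop",(344,537),.135),("Ta",(149,223),.116),("Tb",(110,316),.116),("Tc",(130,270),.116),("jaw",(150,285),.074),("botA cap",(381,61),.165),("botB cap",(666,207),.15),("barend",(75,255),.044),("collL",(200,357),.104),("collR",(487,354),.104)]:
    q=ray("top",f(*p),z)[:2];print(n,q.round(4),np.linalg.norm(q-C).round(4),np.degrees(np.arctan2(*(q-C)[::-1])).round(1))
```

```text
disc [[ 0.59430834  0.13126788]
 [ 0.59913929 -0.03645592]
 [ 0.68225563  0.05028798]
 [ 0.51204721  0.04452615]] [0.59693762 0.04740652]
plate [[ 0.72265759  0.10598003]
 [ 0.65497045 -0.07772772]
 [ 0.47114641 -0.01314229]
 [ 0.53747016  0.17336123]] [0.59656115 0.04711781]
0.1957807119603164 -110.22632387089048
0.19483981983977086 160.64139307930012
0.19794545017053233 70.4237685089537
0.1970649855914297 -19.9941205719238
posttop [0.4827 0.0422] 0.1141 -177.4
Ta [0.6775 0.1746] 0.1508 57.6
Tb [0.617  0.1965] 0.1506 82.3
Tc [0.6468 0.1853] 0.1468 70.0
jaw [0.6429 0.1795] 0.1401 70.8
botA cap [0.7742 0.0279] 0.1785 -6.2
botB cap [ 0.691  -0.1506] 0.2192 -64.5
barend [0.666  0.2373] 0.2022 70.0
collL [0.5935 0.1399] 0.0927 92.0
collR [ 0.6007 -0.0441] 0.0915 -87.5
```

```bash
cat >> h.py <<'E'
import json
from scipy.spatial.transform import Rotation as Ro
C=np.array([.5968,.0473])
def load():
    try: d=json.load(open("cmd.json")); return np.array(d["p"]),Ro.from_matrix(d["R"])
    except FileNotFoundError: return np.array([.208,.589,.23]),Ro.from_euler("xyz",[180,0,160.59],degrees=True)
def plan(tg,save=True,yaw0=None):
    """tg: list of (x,y,z,yaw,grip) absolute; prints rounded rows, stores the last commanded pose"""
    p,R=load(); rows=[]
    y0=R.as_euler("xyz",degrees=True)[2]
    for x,y,z,yaw,g in tg:
        az=-(yaw-y0)
        s=R.inv().apply(np.array([x,y,z])-p)*1000
        rows.append([0,0,round(az,1)]+[round(float(v),1) for v in s]+[g])
    print(json.dumps(rows))
    a=rows[-1]; p2=p+R.apply(np.array(a[3:6])/1000); R2=R*Ro.from_rotvec([0,0,a[2]],degrees=True)
    if save: json.dump({"p":p2.tolist(),"R":R2.as_matrix().tolist()},open("cmd.json","w"))
def lerp(a,b,n): return [tuple(np.array(a)+(np.array(b)-np.array(a))*i/n) for i in range(1,n+1)]
E
python3 - <<'E'
from h import *
L=[t[:4]+(40,) for t in lerp((.208,.589,.23,160.6),(.482,.042,.23,2.6),16)]
plan(L[:8]); plan([(x,y,z,yaw,40) for x,y,z,yaw,_ in L[8:]]+[L[-1]])
E
```

```text
[[0, 0, 9.9, -27.5, -26.6, -0.0, 40], [0, 0, 19.7, -55.0, -53.1, -0.0, 40], [0, 0, 29.6, -82.5, -79.7, -0.0, 40], [0, 0, 39.5, -110.1, -106.2, -0.0, 40], [0, 0, 49.4, -137.6, -132.8, -0.0, 40], [0, 0, 59.2, -165.1, -159.3, -0.0, 40], [0, 0, 69.1, -192.6, -185.9, -0.0, 40], [0, 0, 79.0, -220.1, -212.4, -0.0, 40]]
[[0, 0, 9.9, -31.3, 21.9, -0.0, 40], [0, 0, 19.7, -62.7, 43.9, -0.0, 40], [0, 0, 29.6, -94.0, 65.8, -0.0, 40], [0, 0, 39.5, -125.3, 87.8, -0.0, 40], [0, 0, 49.4, -156.6, 109.7, -0.0, 40], [0, 0, 59.2, -187.9, 131.6, -0.0, 40], [0, 0, 69.1, -219.2, 153.6, -0.0, 40], [0, 0, 79.0, -250.5, 175.5, -0.0, 40], [0, 0, 79.0, -250.5, 175.5, -0.0, 40]]
```

Request:
play_rows([
  [0,0,9.9,-27.5,-26.6,0,40],
  [0,0,19.7,-55,-53.1,0,40],
  [0,0,29.6,-82.5,-79.7,0,40],
  [0,0,39.5,-110.1,-106.2,0,40],
  [0,0,49.4,-137.6,-132.8,0,40],
  [0,0,59.2,-165.1,-159.3,0,40],
  [0,0,69.1,-192.6,-185.9,0,40],
  [0,0,79,-220.1,-212.4,0,40],
])

```text
time_s: 1.15
tcp_pos: [0.345, 0.3148, 0.2304]
tcp_rot: [-180.0, 0.0, 81.3]
ft_force: [2.3, -0.1, -0.6]
grip_width: 0.425
```

Request:
play_rows([
  [0,0,9.9,-31.3,21.9,0,40],
  [0,0,19.7,-62.7,43.9,0,40],
  [0,0,29.6,-94,65.8,0,40],
  [0,0,39.5,-125.3,87.8,0,40],
  [0,0,49.4,-156.6,109.7,0,40],
  [0,0,59.2,-187.9,131.6,0,40],
  [0,0,69.1,-219.2,153.6,0,40],
  [0,0,79,-250.5,175.5,0,40],
  [0,0,79,-250.5,175.5,0,40],
  [0,0,79,-250.5,175.5,0,40],
])

```text
time_s: 2.4
tcp_pos: [0.4814, 0.0429, 0.2303]
tcp_rot: [180.0, 0.0, 2.7]
ft_force: [-0.2, 0.1, 0.1]
grip_width: 0.426
```

Run:
```python
from h import *
T=wrist_T(); cv2.imwrite("pics/w1.png",arm.read_camera("wrist")); s=arm.observe(); print(s["tcp_pos"],s["tcp_rot"],s["ft_force"],s["q"],s["grip_width"]); print(load()[0])
```

```text
[0.48134284 0.04328826 0.23033089] [-1.79992749e+02  2.23579680e-02  2.71840261e+00] [0.52930787 0.46970333 0.02552246] [-44.80108692  11.13983917  40.71494179 113.14451677  -8.49373765
  58.67016309 -87.46280546] 0.42197135554508164
[0.48198032 0.04205272 0.23      ]
```

View pics/w1.png

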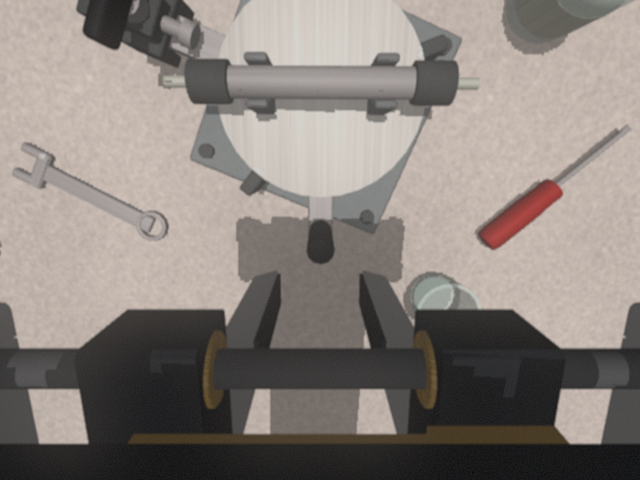

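Run:
```python
from h import *
T=wrist_T()
for uv,z in [((320,250),.135),((320,232),.135)]: print(wray(uv,z,T))
plan([(.482,.0425,.18,2.6,40),(.482,.0425,.14,2.6,40),(.482,.0425,.118,2.6,40),(.482,.0425,.118,2.6,40),(.482,.0425,.118,2.6,26),(.482,.0425,.118,2.6,26),(.482,.0425,.118,2.6,26)])
```

```text
[0.48350173 0.04239404 0.135     ]
[0.49626276 0.04300444 0.135     ]
[[0, 0, -0.0, 0.0, -0.4, 50.0, 40], [0, 0, -0.0, 0.0, -0.4, 90.0, 40], [0, 0, -0.0, 0.0, -0.4, 112.0, 40], [0, 0, -0.0, 0.0, -0.4, 112.0, 40], [0, 0, -0.0, 0.0, -0.4, 112.0, 26], [0, 0, -0.0, 0.0, -0.4, 112.0, 26], [0, 0, -0.0, 0.0, -0.4, 112.0, 26]]
```

Request:
play_rows([
  [0,0,0,0,-0.4,50,40],
  [0,0,0,0,-0.4,90,40],
  [0,0,0,0,-0.4,112,40],
  [0,0,0,0,-0.4,112,40],
  [0,0,0,0,-0.4,112,26],
  [0,0,0,0,-0.4,112,26],
  [0,0,0,0,-0.4,112,26],
])

```text
time_s: 3.32
tcp_pos: [0.482, 0.0431, 0.1191]
tcp_rot: [-180.0, -0.1, 2.6]
ft_force: [0.0, 0.4, -1.0]
grip_width: 0.279
```

```bash
cat >> h.py <<'E'
def post(phi,z=.118,g=26,r=.115): 
    a=np.radians(phi); return (C[0]+r*np.cos(a),C[1]+r*np.sin(a),z,phi-180,g)
def postrows(phis,**k): plan([post(f,**k) for f in phis])
E
python3 - <<'E'
from h import *
postrows([181.6,180,178,176,174,172,170,168,167,167])
E
```

```text
[[0, 0, 1.0, -0.0, -1.6, -0.0, 26], [0, 0, 2.6, 0.1, -4.9, -0.0, 26], [0, 0, 4.6, 0.3, -8.9, -0.0, 26], [0, 0, 6.6, 0.7, -12.9, -0.0, 26], [0, 0, 8.6, 1.2, -16.8, -0.0, 26], [0, 0, 10.6, 1.9, -20.8, -0.0, 26], [0, 0, 12.6, 2.7, -24.7, -0.0, 26], [0, 0, 14.6, 3.6, -28.6, -0.0, 26], [0, 0, 15.6, 4.2, -30.6, -0.0, 26], [0, 0, 15.6, 4.2, -30.6, -0.0, 26]]
```

Request:
play_rows([
  [0,0,1,0,-1.6,0,26],
  [0,0,2.6,0.1,-4.9,0,26],
  [0,0,4.6,0.3,-8.9,0,26],
  [0,0,6.6,0.7,-12.9,0,26],
  [0,0,8.6,1.2,-16.8,0,26],
  [0,0,10.6,1.9,-20.8,0,26],
  [0,0,12.6,2.7,-24.7,0,26],
  [0,0,14.6,3.6,-28.6,0,26],
  [0,0,15.6,4.2,-30.6,0,26],
  [0,0,15.6,4.2,-30.6,0,26],
])

```text
time_s: 4.58
tcp_pos: [0.4845, 0.0738, 0.1184]
tcp_rot: [180.0, 0.0, -13.1]
ft_force: [0.7, -0.1, 0.6]
grip_width: 0.273
```

Run:
```python
from h import *
s=arm.observe(); print(s["tcp_pos"],s["tcp_rot"],s["ft_force"],s["q"]); print(load()[0])
postrows([166,165.2,164.5,163.8,163,163])
```

```text
[0.48446249 0.07375771 0.11843484] [ 1.79983133e+02  9.32630358e-04 -1.30717484e+01] [ 0.65707391 -0.13870949  0.61223825] [-45.51279519  23.08569291  40.09531781 118.05447797 -20.60812524
  45.78746834 -96.13117325]
[0.48477518 0.07321085 0.118     ]
[[0, 0, 1.0, -0.0, -2.0, -0.0, 26], [0, 0, 1.8, 0.0, -3.6, -0.0, 26], [0, 0, 2.5, 0.1, -5.0, -0.0, 26], [0, 0, 3.2, 0.2, -6.4, -0.0, 26], [0, 0, 4.0, 0.3, -8.0, -0.0, 26], [0, 0, 4.0, 0.3, -8.0, -0.0, 26]]
```

Request:
play_rows([
  [0,0,1,0,-2,0,26],
  [0,0,1.8,0,-3.6,0,26],
  [0,0,2.5,0.1,-5,0,26],
  [0,0,3.2,0.2,-6.4,0,26],
  [0,0,4,0.3,-8,0,26],
  [0,0,4,0.3,-8,0,26],
])

```text
time_s: 5.32
tcp_pos: [0.4866, 0.0818, 0.1185]
tcp_rot: [-180.0, 0.0, -17.0]
ft_force: [-0.3, -0.7, 0.4]
grip_width: 0.279
```

Run:
```python
from h import *
s=arm.observe(); print(s["tcp_pos"],s["tcp_rot"],s["ft_force"]); print(load()[0])
postrows([162.2,161.5,160.8,160.8])
```

```text
[0.48657884 0.08180946 0.11847256] [-1.79987076e+02  4.49728201e-03 -1.70148711e+01] [-0.31754439 -0.71371573  0.39883678]
[0.48686845 0.08093796 0.118     ]
[[0, 0, 0.8, -0.0, -1.6, -0.0, 26], [0, 0, 1.5, 0.0, -3.0, -0.0, 26], [0, 0, 2.2, 0.0, -4.4, -0.0, 26], [0, 0, 2.2, 0.0, -4.4, -0.0, 26]]
```

Request:
play_rows([
  [0,0,0.8,0,-1.6,0,26],
  [0,0,1.5,0,-3,0,26],
  [0,0,2.2,0,-4.4,0,26],
  [0,0,2.2,0,-4.4,0,26],
])

```text
time_s: 5.82
tcp_pos: [0.4879, 0.086, 0.1185]
tcp_rot: [-180.0, -0.0, -19.2]
ft_force: [-0.2, 0.5, 0.2]
grip_width: 0.276
```

Run:
```python
from h import *
s=arm.observe(); print(s["tcp_pos"],s["tcp_rot"],s["ft_force"]); print(load()[0])
T=wrist_T(); cv2.imwrite("pics/w2.png",arm.read_camera("wrist"))
```

```text
[0.48791712 0.08596439 0.11847867] [-1.79991037e+02 -1.59181487e-04 -1.92034186e+01] [-0.21261481  0.46088087  0.17123404]
[0.48815562 0.08514548 0.118     ]
```

View pics/w2.png

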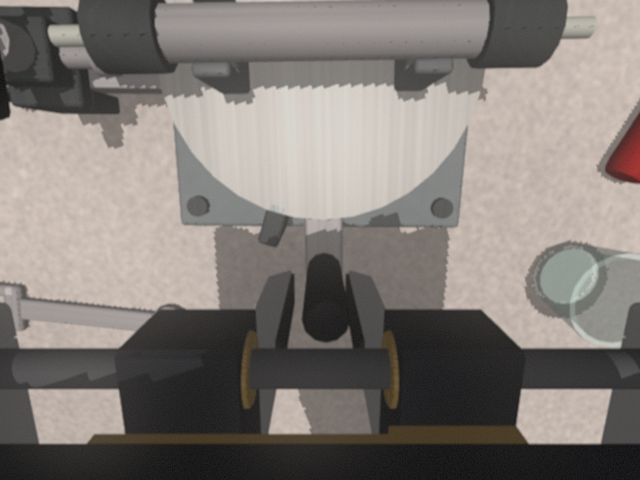

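Run:
```python
from h import *
postrows([160,159,158,157,156,155,154,153,153])
```

```text
[[0, 0, 0.8, 0.1, -1.6, -0.0, 26], [0, 0, 1.8, 0.1, -3.6, -0.0, 26], [0, 0, 2.8, 0.2, -5.6, -0.0, 26], [0, 0, 3.8, 0.3, -7.6, -0.0, 26], [0, 0, 4.8, 0.4, -9.6, -0.0, 26], [0, 0, 5.8, 0.6, -11.6, -0.0, 26], [0, 0, 6.8, 0.9, -13.6, -0.0, 26], [0, 0, 7.8, 1.1, -15.6, -0.0, 26], [0, 0, 7.8, 1.1, -15.6, -0.0, 26]]
```

Request:
play_rows([
  [0,0,0.8,0.1,-1.6,0,26],
  [0,0,1.8,0.1,-3.6,0,26],
  [0,0,2.8,0.2,-5.6,0,26],
  [0,0,3.8,0.3,-7.6,0,26],
  [0,0,4.8,0.4,-9.6,0,26],
  [0,0,5.8,0.6,-11.6,0,26],
  [0,0,6.8,0.9,-13.6,0,26],
  [0,0,7.8,1.1,-15.6,0,26],
  [0,0,7.8,1.1,-15.6,0,26],
])

```text
time_s: 7.0
tcp_pos: [0.4934, 0.098, 0.1184]
tcp_rot: [179.9, 0.0, -27.2]
ft_force: [-8.1, -17.1, 8.6]
grip_width: 0.278
```

Run:
```python
from h import *
s=arm.observe(); print(s["tcp_pos"],s["tcp_rot"],s["ft_force"]); print(load()[0])
cv2.imwrite("pics/w3.png",arm.read_camera("wrist"))
postrows([152,151,150.3,149.6,149,148.5,148.5])
```

```text
[0.49336738 0.09803565 0.1183537 ] [ 1.79858005e+02  3.08502482e-02 -2.71757825e+01] [ -8.11900115 -17.05796671   8.57826853]
[0.49432726 0.09951492 0.118     ]
[[0, 0, 1.0, 0.0, -2.0, -0.0, 26], [0, 0, 2.0, 0.1, -4.0, -0.0, 26], [0, 0, 2.7, 0.1, -5.4, -0.0, 26], [0, 0, 3.4, 0.2, -6.8, -0.0, 26], [0, 0, 4.0, 0.3, -8.0, -0.0, 26], [0, 0, 4.5, 0.4, -9.0, -0.0, 26], [0, 0, 4.5, 0.4, -9.0, -0.0, 26]]
```

View pics/w3.png

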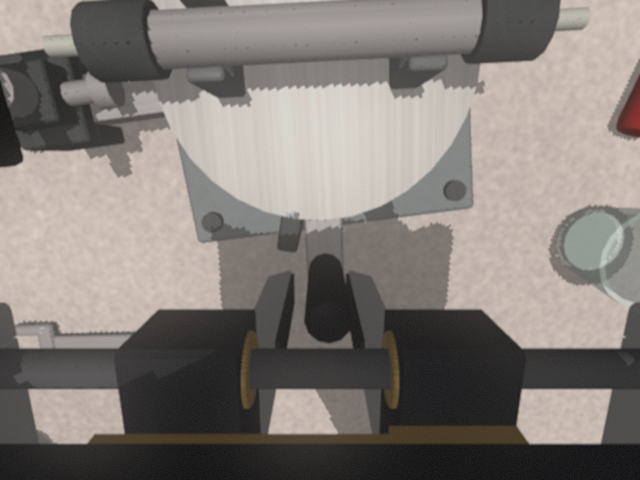

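Request:
play_rows([
  [0,0,0.3,0,-0.5,0,26],
  [0,0,0.5,0,-1,0,26],
  [0,0,0.5,0,-1,0,26],
])

```text
time_s: 7.42
tcp_pos: [0.4935, 0.098, 0.1183]
tcp_rot: [179.8, 0.0, -27.7]
ft_force: [-9.3, -17.1, 10.7]
grip_width: 0.278
```

Run:
```python
from h import *
cv2.imwrite("pics/t3.png",cv2.resize(arm.read_camera("top")[150:350,150:400],(750,600),interpolation=cv2.INTER_CUBIC))
s=arm.observe(); print(s["tcp_pos"],s["tcp_rot"],s["ft_force"]); print(s["tau"])
```

```text
[0.4935095  0.09801011 0.11830586] [ 1.79786194e+02  3.65545482e-02 -2.76852070e+01] [ -8.45285753 -17.44676563  11.2694691 ]
[-8.10831964e+00 -6.20064425e+01  4.43975508e+00 -3.76494062e+01
 -4.36961934e+00 -2.13394381e+00 -1.38039974e-02]
```

View pics/t3.png

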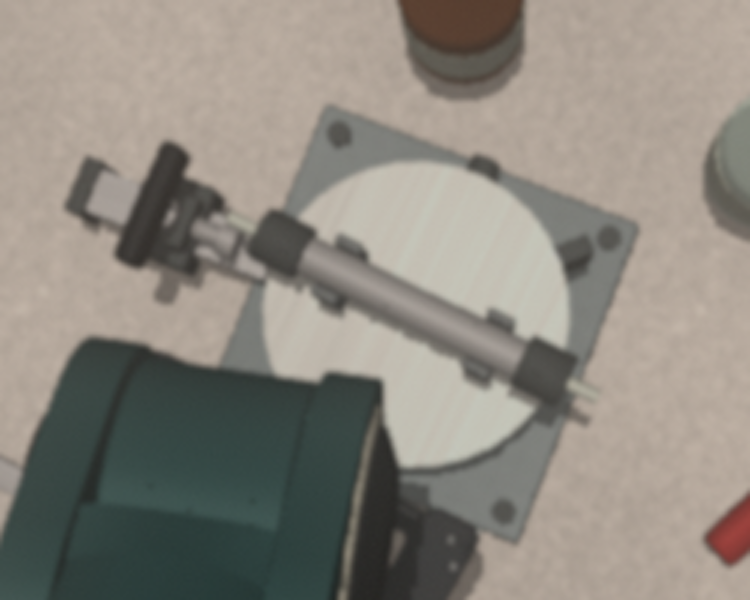

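Run:
```python
from h import *
s=arm.observe(); print(s["ft_force"],s["ft_torque"])
im=arm.read_camera("scene");cv2.imwrite("pics/s3.png",cv2.resize(im[140:340,230:500],(800,593),interpolation=cv2.INTER_CUBIC))
im=arm.read_camera("wrist");cv2.imwrite("pics/w4.png",im)
f=lambda u,v:(150+u/3,150+v/3)
a=ray("top",f(285,243),.104);b=ray("top",f(548,370),.104);print(a,b,np.degrees(np.arctan2(*(a-b)[1::-1][:2])))
a=ray("top",f(228,212),.104);print(a,np.linalg.norm(a[:2]-C))
a=ray("top",f(598,393),.104);print(a,np.linalg.norm(a[:2]-C))
a=ray("top",f(174,150),.116);b=ray("top",f(132,258),.116);m=(a+b)/2;print(a,b,m,np.linalg.norm(m[:2]-C),np.degrees(np.arctan2(*(a-b)[1::-1][:2])))
```

```text
[ -8.45285753 -17.44676563  11.2694691 ] [-4.20527812  2.1092502   0.02265942]
[0.62936097 0.1172947  0.104     ] [ 0.56531124 -0.02557268  0.104     ] 65.85254482796665
[0.64525687 0.14863464 0.104     ] 0.11232443585364525
[ 0.55385305 -0.05247197  0.104     ] 0.10862268126222582
[0.6761564 0.1770827 0.116    ] [0.61762248 0.19655548 0.116     ] [0.64688944 0.18681909 0.116     ] 0.14823807717510293 -18.401001704341063
```

View pics/s3.png

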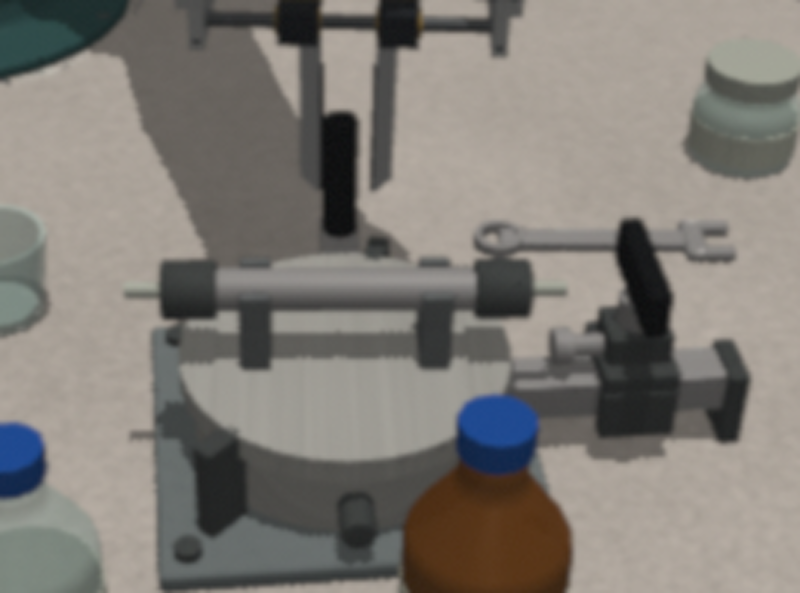

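View pics/w4.png

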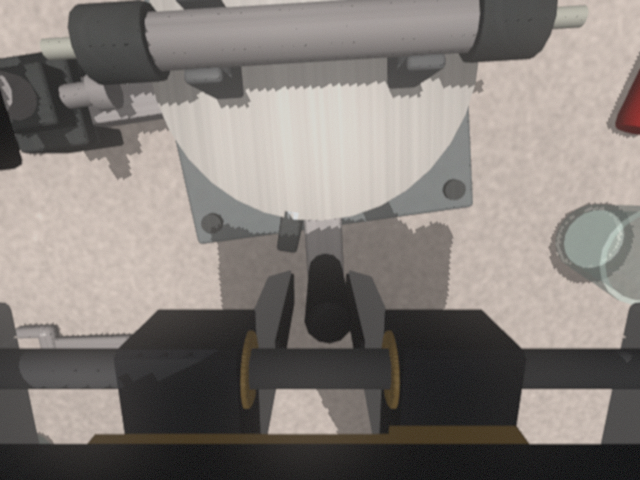

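Request:
play_rows([
  [0,0,0.5,0,-1,0,26],
  [0,0,1,0,-2,0,26],
  [0,0,1,0,-2,0,26],
  [0,0,1,0,-2,0,26],
])

```text
time_s: 8.07
tcp_pos: [0.4938, 0.0981, 0.1182]
tcp_rot: [179.7, 0.1, -28.8]
ft_force: [-14.7, -29.2, 17.0]
grip_width: 0.281
```

Run:
```python
from h import *
s=arm.observe(); print(s["tcp_pos"],s["tcp_rot"],s["ft_force"],s["ft_torque"])
```

```text
[0.49379873 0.09811682 0.11821129] [ 1.79664645e+02  5.96797887e-02 -2.87610650e+01] [-14.73731634 -29.21566887  17.01219888] [-6.47079786  3.4671212  -0.06022167]
```

Run:
```python
from h import *
im=arm.read_camera("wrist");cv2.imwrite("pics/w5.png",cv2.resize(im[180:360,220:440],(733,600),interpolation=cv2.INTER_CUBIC))
im=arm.read_camera("top");cv2.imwrite("pics/t5.png",cv2.resize(im[200:260,150:300],(800,320),interpolation=cv2.INTER_CUBIC))
```

```text
(no output)
```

View pics/w5.png

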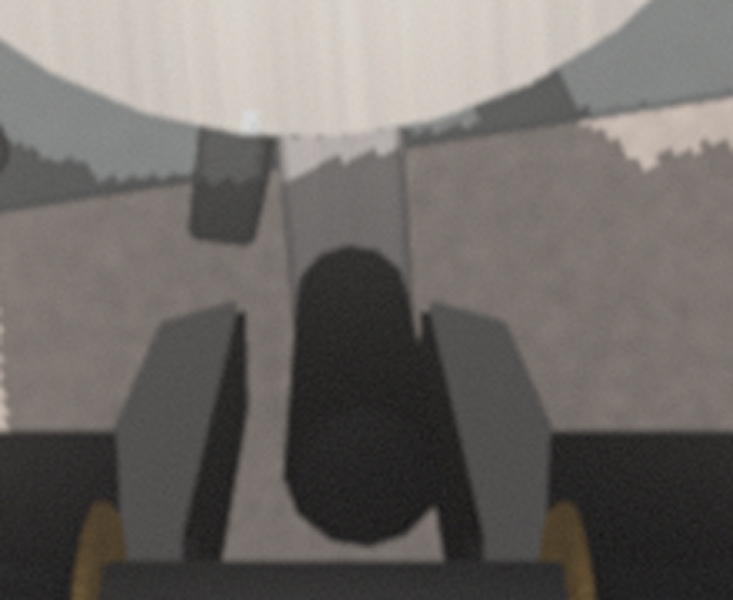

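```bash
cat >> h.py <<'E'
def col(tag):
    im=arm.read_camera("top"); cv2.imwrite(f"pics/{tag}.png",cv2.resize(im[150:350,170:420],(750,600),interpolation=cv2.INTER_CUBIC))
E
python3 - <<'E'
from h import *
p,R=load()
# commanded now: 153 pose + sent moves
p=p_=np.array(post(153)[:3])
R=Ro.from_euler("xyz",[180,0,153-180],degrees=True)
for az,dx,dy in [(.5,0,-1),(1,0,-2)]:
    p=p+R.apply([dx/1000,dy/1000,0]); R=R*Ro.from_rotvec([0,0,az],degrees=True)
json.dump({"p":p.tolist(),"R":R.as_matrix().tolist()},open("cmd.json","w"))
print(p,R.as_euler("xyz",degrees=True))
postrows([153,154.5,156,157,157,157],g=45)
E
```

```text
[0.49571174 0.10217394 0.118     ] [180.    0.  -28.5]
[[0, 0, -1.5, 0.1, 3.0, 0.0, 45], [0, 0, -3.0, 0.2, 6.0, 0.0, 45], [0, 0, -4.5, 0.4, 9.0, 0.0, 45], [0, 0, -5.5, 0.6, 11.0, 0.0, 45], [0, 0, -5.5, 0.6, 11.0, 0.0, 45], [0, 0, -5.5, 0.6, 11.0, 0.0, 45]]
```

Request:
play_rows([
  [0,0,-1.5,0.1,3,0,45],
  [0,0,-3,0.2,6,0,45],
  [0,0,-4.5,0.4,9,0,45],
  [0,0,-5.5,0.6,11,0,45],
  [0,0,-5.5,0.6,11,0,45],
  [0,0,-5.5,0.6,11,0,45],
])

```text
time_s: 8.93
tcp_pos: [0.4907, 0.0928, 0.1185]
tcp_rot: [-180.0, -0.0, -23.0]
ft_force: [0.2, 0.0, -0.6]
grip_width: 0.483
```

Run:
```python
from h import *
s=arm.observe(); print(s["tcp_pos"],s["tcp_rot"],s["ft_force"])
im=arm.read_camera("wrist");cv2.imwrite("pics/w6.png",im)
col("t6")
```

```text
[0.49074441 0.09280685 0.1184991 ] [-1.79997666e+02 -4.33000675e-03 -2.30198694e+01] [ 0.2378596   0.01183563 -0.55900307]
```

View pics/w6.png

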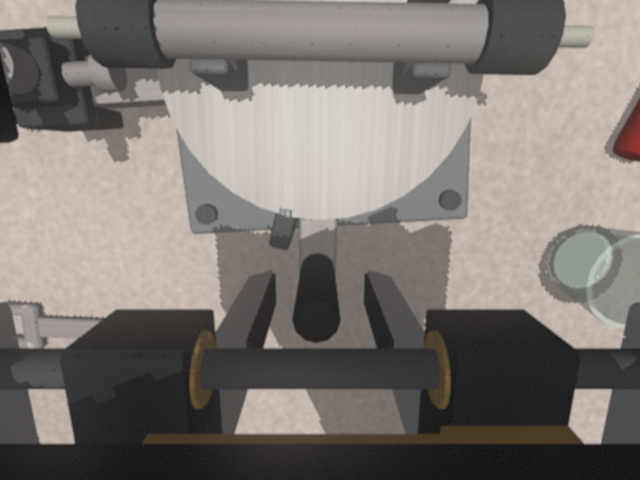

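View pics/t6.png

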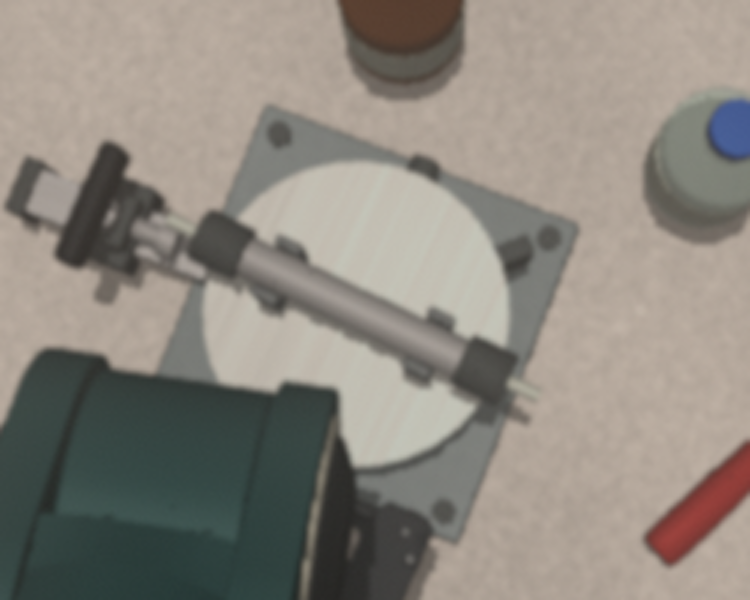

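Run:
```python
from h import *
def T(p,yaw):
    M=np.eye(4);M[:3,:3]=Ro.from_euler("xyz",[180,0,yaw],degrees=True).as_matrix();M[:3,3]=p;return M
for nm,p,yaw,a,b in [("w1",[.4813,.0433,.2303],2.72,(162,82),(478,84)),("w2",[.48792,.08596,.1185],-19.2,(50,33),(594,27)),("w5",[.4938,.0981,.1182],-28.76,(44,50),(586,15)),("w6",[.49074,.09281,.1185],-23.02,(50,27),(592,36))]:
    A=wray(a,.104,T(p,yaw));B=wray(b,.104,T(p,yaw));d=A-B;print(nm,A[:2],B[:2],((A+B)/2)[:2],np.linalg.norm(d),90+np.degrees(np.arctan2(d[1],d[0])))
    # column edges
    im=cv2.imread(f"pics/{nm}.png")
```

```text
w1 [0.59248764 0.1593008 ] [ 0.6017457  -0.06319672] [0.59711667 0.04805204] 0.22269004900652928 182.38268600410154
w2 [0.63381515 0.15228914] [ 0.5623627  -0.05966495] [0.59808893 0.0463121 ] 0.22367384539173563 161.37037559505941
w5 [0.64462587 0.14535466] [ 0.54883766 -0.05625159] [0.59673176 0.04455154] 0.2232049659328496 154.58642873472462
w6 [0.64263712 0.14805212] [ 0.55232682 -0.05591145] [0.59748197 0.04607033] 0.22306297125068963 156.11735620838516
```

```bash
python3 - <<'E'
from h import *
f=lambda u,v:(150+u/2.5,110+v/2.5)
for uv in [(258,477),(480,308),(403,238)]:
    q=ray("top",f(*uv),.066)[:2]-C; print(np.linalg.norm(q),np.degrees(np.arctan2(q[1],q[0]))%360)
# lug edges in wrist w6 & arm edges
def T(p,yaw):
    M=np.eye(4);M[:3,:3]=Ro.from_euler("xyz",[180,0,yaw],degrees=True).as_matrix();M[:3,3]=p;return M
M=T([.49074,.09281,.1185],-23.02)
for n,uv in [("lug inner R",(294,215)),("lug outer R",(289,248)),("lug outer L",(270,245)),("armL",(301,225)),("armR",(337,225)),("armLlow",(300,250)),("armRlow",(337,250))]:
  for z in(.062,.066):
    q=wray(uv,z,M)[:2]-C; print(n,z,np.linalg.norm(q).round(4),np.degrees(np.arctan2(q[1],q[0])).round(2))
E
python3 - <<'E'
import cv2
im=cv2.imread("pics/w6.png");cv2.imwrite("pics/w6z.png",cv2.resize(im[190:290,240:380],(798,570),interpolation=cv2.INTER_CUBIC))
E
```

```text
0.0966414545324722 144.40032408871642
0.09542761712687733 293.45650380909314
0.09071339186928398 337.5114330813147
lug inner R 0.062 0.0834 146.86
lug inner R 0.066 0.0827 146.97
lug outer R 0.062 0.1032 146.99
lug outer R 0.066 0.1021 147.08
lug outer L 0.062 0.1039 140.79
lug outer L 0.066 0.1028 140.93
armL 0.062 0.0886 150.04
armL 0.066 0.0878 150.11
armR 0.062 0.0885 163.52
armR 0.066 0.0877 163.45
armLlow 0.062 0.1035 150.62
armLlow 0.066 0.1024 150.67
armRlow 0.062 0.1033 162.67
armRlow 0.066 0.1023 162.62
```

View pics/w6z.png

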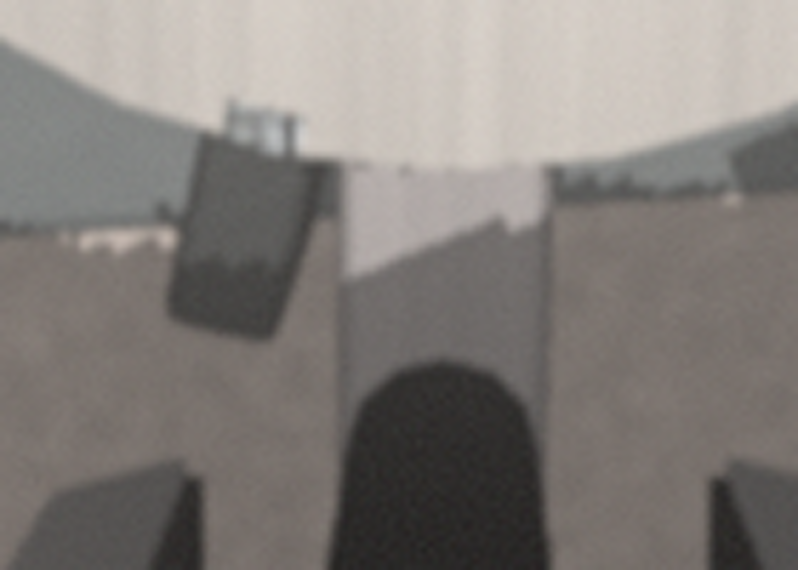

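Run:
```python
from h import *
postrows([157,157,157.5,158.5,159.5,159.5])
```

```text
[[0, 0, 0.0, -0.0, 0.0, 0.0, 26], [0, 0, 0.0, -0.0, 0.0, 0.0, 26], [0, 0, -0.5, -0.0, 1.0, 0.0, 26], [0, 0, -1.5, -0.0, 3.0, 0.0, 26], [0, 0, -2.5, 0.1, 5.0, 0.0, 26], [0, 0, -2.5, 0.1, 5.0, 0.0, 26]]
```

Request:
play_rows([
  [0,0,0,0,0,0,26],
  [0,0,0,0,0,0,26],
  [0,0,-0.5,0,1,0,26],
  [0,0,-1.5,0,3,0,26],
  [0,0,-2.5,0.1,5,0,26],
  [0,0,-2.5,0.1,5,0,26],
])

```text
time_s: 9.78
tcp_pos: [0.4887, 0.0878, 0.1185]
tcp_rot: [180.0, 0.0, -20.5]
ft_force: [0.3, -0.1, -0.4]
grip_width: 0.276
```

Request:
play_rows([
  [0,0,-0.5,0,1,0,26],
  [0,0,-1,0,2,0,26],
  [0,0,-1,0,2,0,26],
])

```text
time_s: 10.15
tcp_pos: [0.4882, 0.0863, 0.1185]
tcp_rot: [-180.0, -0.0, -19.5]
ft_force: [1.0, 1.8, -1.8]
grip_width: 0.275
```

Request:
play_rows([
  [0,0,-0.5,0,1,0,26],
  [0,0,-1,0,2,0,26],
  [0,0,-1,0,2,0,26],
])

```text
time_s: 10.52
tcp_pos: [0.488, 0.0853, 0.1185]
tcp_rot: [-179.9, -0.1, -18.4]
ft_force: [5.5, 8.1, -7.4]
grip_width: 0.278
```

Request:
play_rows([
  [0,0,-0.5,0,1,0,26],
  [0,0,-1,0,2,0,26],
  [0,0,-1,0,2,0,26],
])

```text
time_s: 10.9
tcp_pos: [0.4878, 0.0844, 0.1186]
tcp_rot: [-179.9, -0.1, -17.4]
ft_force: [9.6, 14.3, -12.1]
grip_width: 0.276
```

Request:
play_rows([
  [0,0,-0.5,0,1,0,26],
  [0,0,-1,0,2,0,26],
  [0,0,-1,0,2,0,26],
])

```text
time_s: 11.28
tcp_pos: [0.4876, 0.0835, 0.1186]
tcp_rot: [-179.8, -0.1, -16.3]
ft_force: [14.7, 22.4, -17.5]
grip_width: 0.281
```

Run:
```python
from h import *
s=arm.observe(); print(s["tcp_pos"],s["tcp_rot"],s["ft_force"],s["ft_torque"])
im=arm.read_camera("wrist");cv2.imwrite("pics/w7.png",im)
```

```text
[0.48763658 0.08345197 0.11859449] [-1.79806067e+02 -1.31874605e-01 -1.63446655e+01] [ 14.7212555   22.35765313 -17.47050073] [ 4.57311029 -2.95709262 -0.09100628]
```

View pics/w7.png

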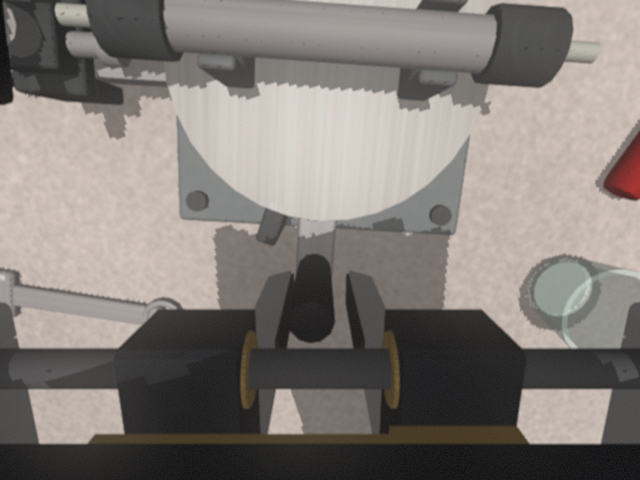

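Run:
```python
from h import *
def T(p,yaw):
    M=np.eye(4);M[:3,:3]=Ro.from_euler("xyz",[180,0,yaw],degrees=True).as_matrix();M[:3,3]=p;return M
for nm,p,yaw,a,b in [("w2",[.48792,.08596,.1185],-19.2,(50,33),(594,27)),("w3",[.49337,.09804,.11835],-27.18,(44,46),(588,18)),("w4",[.49351,.0980,.1183],-27.69,(44,48),(586,16)),("w6",[.49074,.09281,.1185],-23.02,(50,27),(592,36)),("w7",[.48764,.08345,.1186],-16.34,(57,14),(599,52))]:
    A=wray(a,.104,T(p,yaw));B=wray(b,.104,T(p,yaw));d=A-B;print(nm,np.linalg.norm(d),90+np.degrees(np.arctan2(d[1],d[0])))
im=arm.read_camera("scene");cv2.imwrite("pics/s7.png",cv2.resize(im[150:310,260:475],(800,595),interpolation=cv2.INTER_CUBIC))
```

```text
w2 0.22367671167143185 161.3700844695298
w3 0.22400544728563415 155.4872862246855
w4 0.22320756831521152 155.36895347056355
w6 0.22306582095699373 156.11705179457147
w7 0.2239073180901265 160.02420307905481
```

View pics/s7.png

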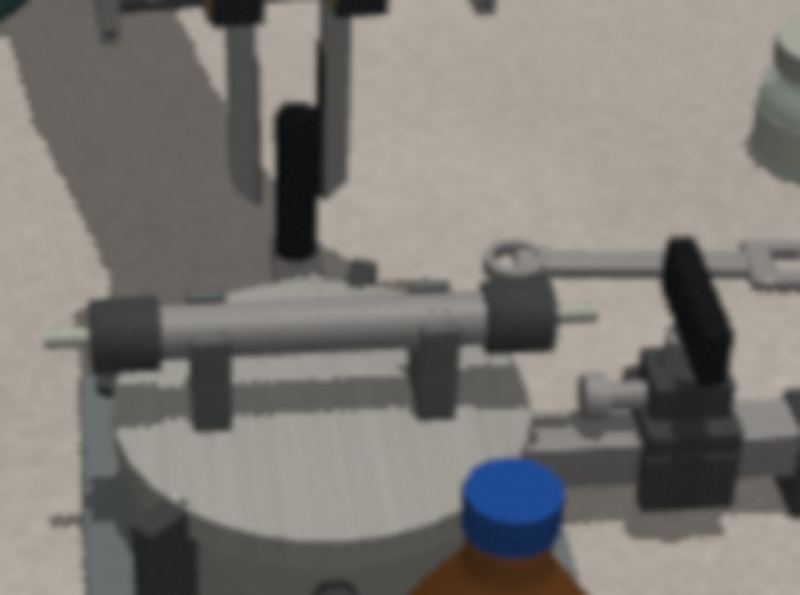

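Request:
play_rows([
  [0,0,-0.5,0,1,0,26],
  [0,0,-1,0,2,0,26],
  [0,0,-1,0,2,0,26],
])

```text
time_s: 11.75
tcp_pos: [0.4861, 0.0797, 0.1186]
tcp_rot: [-179.9, -0.0, -15.4]
ft_force: [2.5, 5.0, -1.8]
grip_width: 0.278
```

Request:
play_rows([
  [0,0,-0.5,0,1,0,26],
  [0,0,-1,0,2,0,26],
  [0,0,-1,0,2,0,26],
])

```text
time_s: 12.12
tcp_pos: [0.4853, 0.0772, 0.1186]
tcp_rot: [-180.0, -0.0, -14.5]
ft_force: [2.5, 4.6, -0.6]
grip_width: 0.274
```

Run:
```python
from h import *
s=arm.observe(); print(s["tcp_pos"],s["tcp_rot"],s["ft_force"],s["ft_torque"])
im=arm.read_camera("wrist");cv2.imwrite("pics/w8.png",im)
```

```text
[0.48534888 0.07724601 0.11856215] [-1.79961247e+02 -2.24935291e-02 -1.44551782e+01] [ 2.51699489  4.56620934 -0.63589398] [ 1.08542256 -0.27601724  0.00460535]
```

View pics/w8.png

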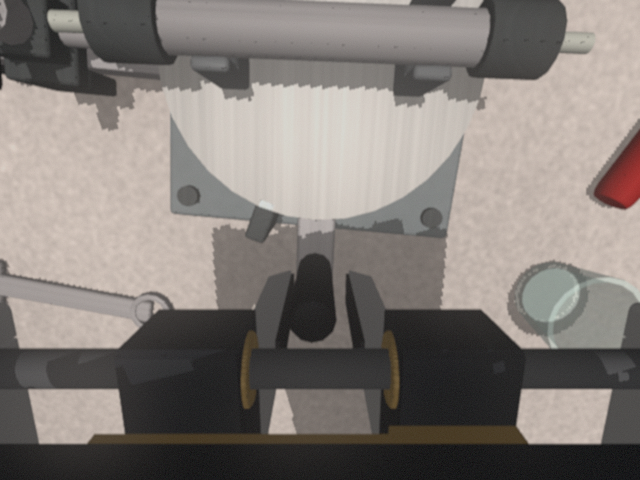

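Request:
play_rows([
  [0,0,-0.5,0,1,0,26],
  [0,0,-1,0,2,0,26],
  [0,0,-1,0,2,0,26],
])

```text
time_s: 12.55
tcp_pos: [0.4847, 0.075, 0.1185]
tcp_rot: [-180.0, -0.0, -13.5]
ft_force: [2.0, 3.7, -0.6]
grip_width: 0.278
```

Request:
play_rows([
  [0,0,-0.5,0,1,0,26],
  [0,0,-1,0,2,0,26],
  [0,0,-1,0,2,0,26],
])

```text
time_s: 12.92
tcp_pos: [0.4842, 0.0728, 0.1185]
tcp_rot: [-180.0, -0.0, -12.5]
ft_force: [0.9, 2.7, 0.4]
grip_width: 0.274
```

Request:
play_rows([
  [0,0,-0.5,0,1,0,26],
  [0,0,-1,0,2,0,26],
  [0,0,-1,0,2,0,26],
])

```text
time_s: 13.3
tcp_pos: [0.4836, 0.0704, 0.1184]
tcp_rot: [180.0, 0.0, -11.5]
ft_force: [0.9, 0.7, 1.2]
grip_width: 0.278
```

```bash
cat >> h.py <<'E'
def pinang(tag):
    """disc angle from column dark collars seen by wrist camera: line through column edges via light pin tips typed by hand -> helper"""
    T=wrist_T(); im=arm.read_camera("wrist"); cv2.imwrite(f"pics/{tag}.png",im); np.save(f"pics/{tag}.npy",T); return T
def ang(tag,a,b):
    T=np.load(f"pics/{tag}.npy"); A=wray(a,.104,T);B=wray(b,.104,T);d=A-B
    return np.linalg.norm(d),((A+B)/2)[:2],90+np.degrees(np.arctan2(d[1],d[0]))
E
python3 - <<'E'
from h import *
def T(p,yaw):
    M=np.eye(4);M[:3,:3]=Ro.from_euler("xyz",[180,0,yaw],degrees=True).as_matrix();M[:3,3]=p;return M
for nm,p,yaw,a,b in [("w8",[.48535,.07725,.1186],-14.46,(50,20),(593,43))]:
    A=wray(a,.104,T(p,yaw));B=wray(b,.104,T(p,yaw));d=A-B;print(nm,np.linalg.norm(d),90+np.degrees(np.arctan2(d[1],d[0])))
pinang("w9")
E
```

```text
w8 0.2237656415904006 163.34208623816102
```

View pics/w9.png

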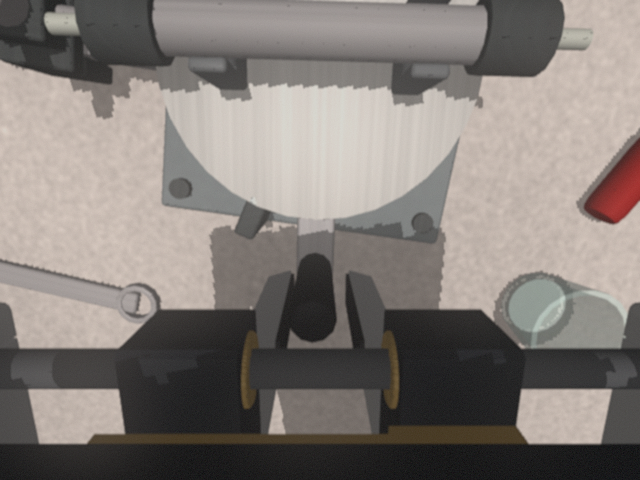

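Request:
play_rows([
  [0,0,-0.5,0,1,0,26],
  [0,0,-1,0,2,0,26],
  [0,0,-1,0,2,0,26],
])

```text
time_s: 13.72
tcp_pos: [0.4832, 0.0686, 0.1184]
tcp_rot: [180.0, 0.0, -10.5]
ft_force: [0.1, 0.8, 0.4]
grip_width: 0.276
```

Request:
play_rows([
  [0,0,-0.5,0,1,0,26],
  [0,0,-1,0,2,0,26],
  [0,0,-1,0,2,0,26],
])

```text
time_s: 14.1
tcp_pos: [0.4828, 0.0665, 0.1185]
tcp_rot: [180.0, 0.0, -9.5]
ft_force: [-0.3, -0.2, -0.0]
grip_width: 0.273
```

Run:
```python
from h import *
pinang("w10"); print(ang("w9",(47,18),(592,39)))
```

```text
(np.float64(0.2239443198840047), array([0.59842602, 0.04572076]), np.float64(166.49498469342478))
```

View pics/w10.png

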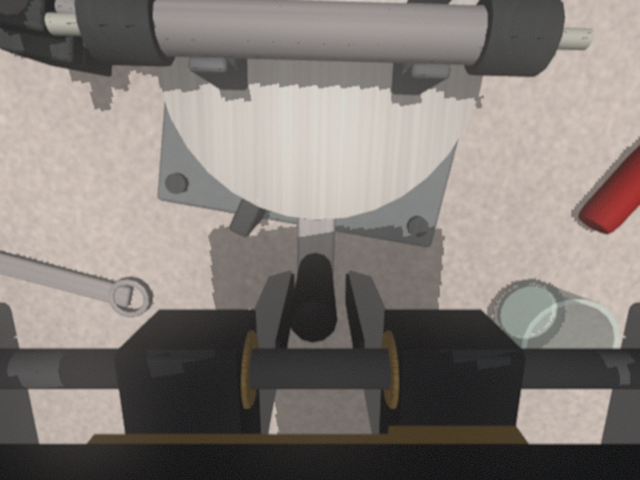

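Request:
play_rows([
  [0,0,-0.5,0,1,0,26],
  [0,0,-1,0,2,0,26],
  [0,0,-1,0,2,0,26],
])

```text
time_s: 14.52
tcp_pos: [0.4826, 0.0647, 0.1185]
tcp_rot: [180.0, 0.0, -8.5]
ft_force: [0.3, 0.3, 0.1]
grip_width: 0.275
```

Request:
play_rows([
  [0,0,-0.5,0,1,0,26],
  [0,0,-1,0,2,0,26],
  [0,0,-1,0,2,0,26],
])

```text
time_s: 14.9
tcp_pos: [0.4823, 0.0627, 0.1185]
tcp_rot: [180.0, -0.0, -7.5]
ft_force: [0.8, -0.2, -0.2]
grip_width: 0.278
```

Request:
play_rows([
  [0,0,-0.5,0,1,0,26],
  [0,0,-1,0,2,0,26],
  [0,0,-1,0,2,0,26],
])

```text
time_s: 15.28
tcp_pos: [0.482, 0.0608, 0.1185]
tcp_rot: [180.0, -0.0, -6.5]
ft_force: [0.4, 0.0, -0.4]
grip_width: 0.278
```

Run:
```python
from h import *
pinang("w11"); print(ang("w10",(47,20),(591,39)))
```

```text
(np.float64(0.22365953055287888), array([0.59812381, 0.04617265]), np.float64(168.67454762389156))
```

View pics/w11.png

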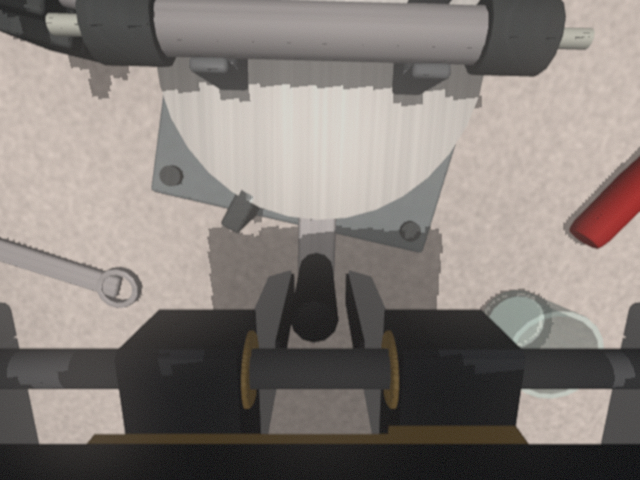

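Request:
play_rows([
  [0,0,-0.5,0,1,0,26],
  [0,0,-1,0,2,0,26],
  [0,0,-1,0,2,0,26],
])

```text
time_s: 15.7
tcp_pos: [0.4818, 0.0589, 0.1185]
tcp_rot: [180.0, -0.0, -5.5]
ft_force: [-0.1, 0.3, 0.5]
grip_width: 0.277
```

Request:
play_rows([
  [0,0,-0.5,0,1,0,26],
  [0,0,-1,0,2,0,26],
  [0,0,-1,0,2,0,26],
])

```text
time_s: 16.08
tcp_pos: [0.4817, 0.057, 0.1185]
tcp_rot: [-180.0, -0.0, -4.5]
ft_force: [0.3, 0.7, -1.3]
grip_width: 0.278
```

Request:
play_rows([
  [0,0,-0.5,0,1,0,26],
  [0,0,-1,0,2,0,26],
  [0,0,-1,0,2,0,26],
])

```text
time_s: 16.45
tcp_pos: [0.4817, 0.056, 0.1185]
tcp_rot: [-179.9, -0.0, -3.4]
ft_force: [2.2, 9.1, -3.9]
grip_width: 0.272
```

Request:
play_rows([
  [0,0,-0.5,0,1,0,26],
  [0,0,-1,0,2,0,26],
  [0,0,-1,0,2,0,26],
])

```text
time_s: 16.82
tcp_pos: [0.4818, 0.055, 0.1185]
tcp_rot: [-179.9, -0.0, -2.4]
ft_force: [3.9, 14.8, -4.7]
grip_width: 0.277
```

Run:
```python
from h import *
pinang("w12"); print(ang("w11",(47,20),(592,38)))
```

```text
(np.float64(0.22404095609857086), array([0.59837676, 0.04630378]), np.float64(171.78038506427492))
```

View pics/w12.png

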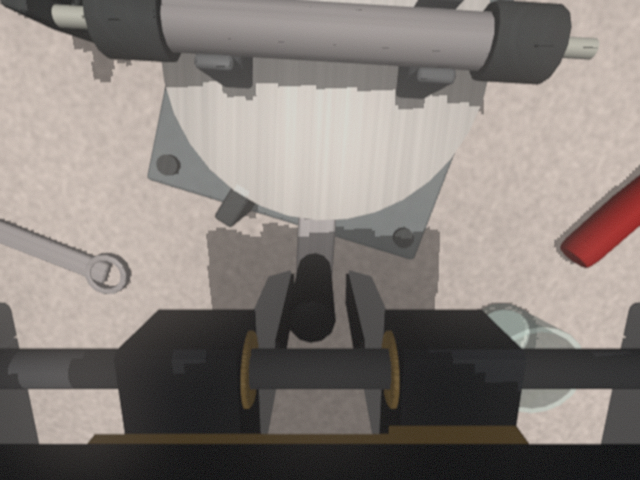

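Run:
```python
from h import *
json.dump({"p":list(post(177.5)[:3]),"R":Ro.from_euler("xyz",[180,0,-2.5],degrees=True).as_matrix().tolist()},open("cmd.json","w"))
print(ang("w12",(55,13),(597,48)), wrist_T()[:3,3])
postrows([176,174.5,174,174],g=45)
```

```text
(np.float64(0.22349658156137514), array([0.59816749, 0.0459595 ]), np.float64(174.23631431532618)) [0.48177732 0.05505442 0.11850654]
[[0, 0, 1.5, 0.0, -3.0, -0.0, 45], [0, 0, 3.0, 0.2, -6.0, -0.0, 45], [0, 0, 3.5, 0.2, -7.0, -0.0, 45], [0, 0, 3.5, 0.2, -7.0, -0.0, 45]]
```

Request:
play_rows([
  [0,0,1.5,0,-3,0,45],
  [0,0,3,0.2,-6,0,45],
  [0,0,3.5,0.2,-7,0,45],
  [0,0,3.5,0.2,-7,0,45],
])

```text
time_s: 17.38
tcp_pos: [0.4818, 0.0598, 0.1184]
tcp_rot: [180.0, 0.0, -6.0]
ft_force: [-0.4, -0.9, -0.1]
grip_width: 0.48
```

Run:
```python
from h import *
pinang("w13"); s=arm.observe();print(s["ft_force"],s["tcp_pos"])
```

```text
[ 0.07755427 -0.38825201  0.25702902] [0.48181115 0.05980407 0.11845568]
```

View pics/w13.png

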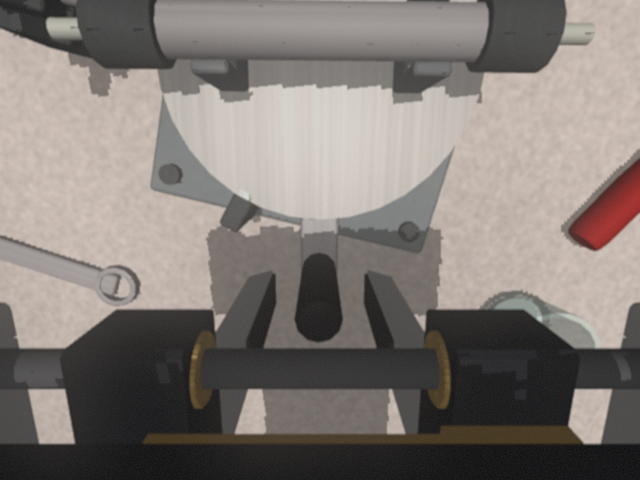

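Request:
play_rows([
  [0,0,0,0,0,0,26],
  [0,0,0,0,0,0,26],
  [0,0,1,0,-2,0,26],
  [0,0,2,0,-4,0,26],
  [0,0,2,0,-4,0,26],
])

```text
time_s: 18.05
tcp_pos: [0.4823, 0.0638, 0.1185]
tcp_rot: [180.0, -0.0, -8.0]
ft_force: [-0.1, -2.7, 1.0]
grip_width: 0.276
```

Request:
play_rows([
  [0,0,0.5,0,-1,0,26],
  [0,0,1,0,-2,0,26],
  [0,0,1,0,-2,0,26],
])

```text
time_s: 18.42
tcp_pos: [0.4826, 0.0647, 0.1184]
tcp_rot: [179.9, -0.0, -9.1]
ft_force: [0.7, -9.6, 0.2]
grip_width: 0.281
```

Request:
play_rows([
  [0,0,0.5,0,-1,0,26],
  [0,0,1,0,-2,0,26],
  [0,0,1,0,-2,0,26],
])

```text
time_s: 18.8
tcp_pos: [0.4829, 0.0661, 0.1185]
tcp_rot: [179.9, -0.0, -10.1]
ft_force: [0.2, -12.1, 0.2]
grip_width: 0.281
```

Run:
```python
from h import *
json.dump({"p":list(post(170)[:3]),"R":Ro.from_euler("xyz",[180,0,-10],degrees=True).as_matrix().tolist()},open("cmd.json","w"))
print(wrist_T()[:3,3],load()[0],post(170))
postrows([172,174,176,178,180,182,184,186,188,190])
postrows([192,194,196,198,200,202,204,206,208,210])
postrows([212,214,216,218,220,222,224,226,228,230])
```

```text
[0.48288237 0.06609291 0.118454  ] [0.48354711 0.06726954 0.118     ] (np.float64(0.48354710840359605), np.float64(0.06726954043169699), 0.118, -10, 26)
[[0, 0, -2.0, 0.1, 4.0, 0.0, 26], [0, 0, -4.0, 0.3, 8.0, 0.0, 26], [0, 0, -6.0, 0.6, 12.0, 0.0, 26], [0, 0, -8.0, 1.1, 16.0, 0.0, 26], [0, 0, -10.0, 1.7, 20.0, 0.0, 26], [0, 0, -12.0, 2.5, 23.9, 0.0, 26], [0, 0, -14.0, 3.4, 27.8, 0.0, 26], [0, 0, -16.0, 4.5, 31.7, 0.0, 26], [0, 0, -18.0, 5.6, 35.5, 0.0, 26], [0, 0, -20.0, 6.9, 39.3, 0.0, 26]]
[[0, 0, -2.0, 0.1, 4.1, 0.0, 26], [0, 0, -4.0, 0.3, 8.1, 0.0, 26], [0, 0, -6.0, 0.7, 12.1, 0.0, 26], [0, 0, -8.0, 1.1, 16.0, 0.0, 26], [0, 0, -10.0, 1.8, 20.0, 0.0, 26], [0, 0, -12.0, 2.5, 24.0, 0.0, 26], [0, 0, -14.0, 3.4, 27.9, 0.0, 26], [0, 0, -16.0, 4.5, 31.7, 0.0, 26], [0, 0, -18.0, 5.7, 35.6, 0.0, 26], [0, 0, -20.0, 7.0, 39.4, 0.0, 26]]
[[0, 0, -2.0, 0.0, 4.0, 0.0, 26], [0, 0, -4.0, 0.2, 8.0, 0.0, 26], [0, 0, -6.0, 0.6, 12.0, 0.0, 26], [0, 0, -8.0, 1.1, 16.0, 0.0, 26], [0, 0, -10.0, 1.7, 19.9, 0.0, 26], [0, 0, -12.0, 2.5, 23.9, 0.0, 26], [0, 0, -14.0, 3.4, 27.8, 0.0, 26], [0, 0, -16.0, 4.4, 31.7, 0.0, 26], [0, 0, -18.0, 5.6, 35.5, 0.0, 26], [0, 0, -20.0, 6.9, 39.3, 0.0, 26]]
```

Request:
play_rows([
  [0,0,-2,0.1,4,0,26],
  [0,0,-4,0.3,8,0,26],
  [0,0,-6,0.6,12,0,26],
  [0,0,-8,1.1,16,0,26],
  [0,0,-10,1.7,20,0,26],
  [0,0,-12,2.5,23.9,0,26],
  [0,0,-14,3.4,27.8,0,26],
  [0,0,-16,4.5,31.7,0,26],
  [0,0,-18,5.6,35.5,0,26],
  [0,0,-20,6.9,39.3,0,26],
])

```text
time_s: 20.05
tcp_pos: [0.4828, 0.0282, 0.1185]
tcp_rot: [-180.0, 0.0, 10.1]
ft_force: [0.2, 0.6, -0.3]
grip_width: 0.283
```

Run:
```python
from h import *
s=arm.observe();print(s["ft_force"],s["tcp_pos"],s["q"]);pinang("w14")
```

```text
[ 0.21294182  0.63263833 -0.30295792] [0.48280785 0.02819218 0.11845981] [-36.59260389  21.26846279  35.24215702 118.80636775 -17.27737101
  44.88440669 -70.74178642]
```

View pics/w14.png

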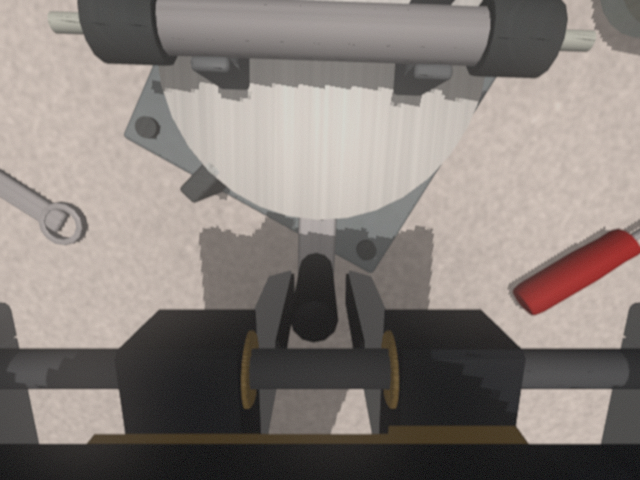

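Request:
play_rows([
  [0,0,-2,0.1,4.1,0,26],
  [0,0,-4,0.3,8.1,0,26],
  [0,0,-6,0.7,12.1,0,26],
  [0,0,-8,1.1,16,0,26],
  [0,0,-10,1.8,20,0,26],
  [0,0,-12,2.5,24,0,26],
  [0,0,-14,3.4,27.9,0,26],
  [0,0,-16,4.5,31.7,0,26],
  [0,0,-18,5.7,35.6,0,26],
  [0,0,-20,7,39.4,0,26],
])

```text
time_s: 21.35
tcp_pos: [0.4951, -0.0057, 0.1182]
tcp_rot: [-179.6, 0.1, 30.2]
ft_force: [-10.9, 13.4, 12.5]
grip_width: 0.28
```

Request:
play_rows([
  [0,0,-2,0,4,0,26],
  [0,0,-4,0.2,8,0,26],
  [0,0,-6,0.6,12,0,26],
  [0,0,-8,1.1,16,0,26],
  [0,0,-10,1.7,19.9,0,26],
  [0,0,-12,2.5,23.9,0,26],
  [0,0,-14,3.4,27.8,0,26],
  [0,0,-16,4.4,31.7,0,26],
  [0,0,-18,5.6,35.5,0,26],
  [0,0,-20,6.9,39.3,0,26],
])

```text
time_s: 22.6
tcp_pos: [0.5215, -0.0395, 0.1183]
tcp_rot: [-179.9, 0.0, 50.0]
ft_force: [-3.7, 1.6, 1.9]
grip_width: 0.279
```

Run:
```python
from h import *
s=arm.observe();print(s["ft_force"],s["tcp_pos"],s["q"]);T=pinang("w15")
d=s["tcp_pos"][:2]-C; print(np.degrees(np.arctan2(d[1],d[0]))%360,np.linalg.norm(d),load()[0])
postrows([232,234,236,238,240,242,243,244,245,245])
```

```text
[-3.73218929  1.62707037  1.8692578 ] [ 0.52153823 -0.03952526  0.11827466] [-20.3551059   23.59290789  26.07729459 113.19370937 -14.1241542
  46.36880124 -26.28824522]
229.08063868829475 0.11490413142816963 [ 0.52287888 -0.04080226  0.118     ]
[[0, 0, -2.0, 0.1, 4.0, 0.0, 26], [0, 0, -4.0, 0.3, 8.0, 0.0, 26], [0, 0, -6.0, 0.6, 12.0, 0.0, 26], [0, 0, -8.0, 1.1, 16.0, 0.0, 26], [0, 0, -10.0, 1.8, 20.0, 0.0, 26], [0, 0, -12.0, 2.5, 23.9, 0.0, 26], [0, 0, -13.0, 3.0, 25.9, 0.0, 26], [0, 0, -14.0, 3.4, 27.8, 0.0, 26], [0, 0, -15.0, 3.9, 29.8, 0.0, 26], [0, 0, -15.0, 3.9, 29.8, 0.0, 26]]
```

View pics/w15.png

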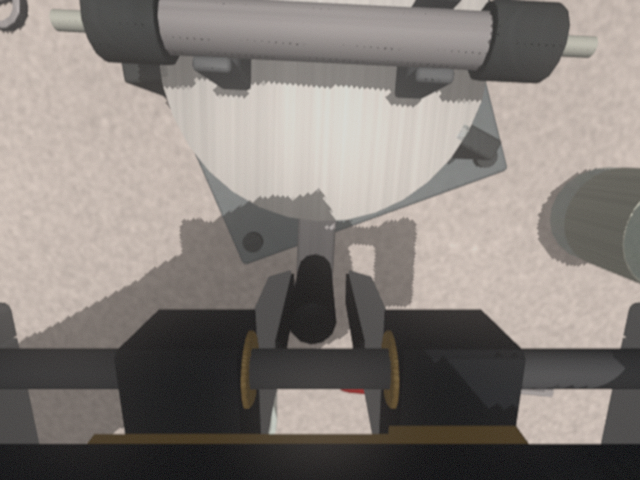

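Request:
play_rows([
  [0,0,-2,0.1,4,0,26],
  [0,0,-4,0.3,8,0,26],
  [0,0,-6,0.6,12,0,26],
  [0,0,-8,1.1,16,0,26],
  [0,0,-10,1.8,20,0,26],
  [0,0,-12,2.5,23.9,0,26],
  [0,0,-13,3,25.9,0,26],
  [0,0,-14,3.4,27.8,0,26],
  [0,0,-15,3.9,29.8,0,26],
  [0,0,-15,3.9,29.8,0,26],
])

```text
time_s: 23.9
tcp_pos: [0.5481, -0.0567, 0.1186]
tcp_rot: [179.9, -0.0, 65.0]
ft_force: [-0.7, 0.1, 0.1]
grip_width: 0.278
```

Run:
```python
from h import *
s=arm.observe();d=s["tcp_pos"][:2]-C; print(s["ft_force"],np.degrees(np.arctan2(d[1],d[0]))%360,np.linalg.norm(d))
postrows([246,247,248,249,249])
```

```text
[-0.68508393  0.06740445  0.06253833] 244.8847835210106 0.11482870268388908
[[0, 0, -1.0, 0.1, 2.0, 0.0, 26], [0, 0, -2.0, 0.1, 4.0, 0.0, 26], [0, 0, -3.0, 0.2, 6.0, 0.0, 26], [0, 0, -4.0, 0.3, 8.0, 0.0, 26], [0, 0, -4.0, 0.3, 8.0, 0.0, 26]]
```

Request:
play_rows([
  [0,0,-1,0.1,2,0,26],
  [0,0,-2,0.1,4,0,26],
  [0,0,-3,0.2,6,0,26],
  [0,0,-4,0.3,8,0,26],
  [0,0,-4,0.3,8,0,26],
])

```text
time_s: 24.52
tcp_pos: [0.5551, -0.0596, 0.1185]
tcp_rot: [180.0, 0.0, 69.0]
ft_force: [0.6, -0.1, -0.2]
grip_width: 0.276
```

Request:
play_rows([
  [0,0,-0.5,0,1,0,26],
  [0,0,-1,0,2,0,26],
  [0,0,-1,0,2,0,26],
])

```text
time_s: 24.9
tcp_pos: [0.5568, -0.0602, 0.1185]
tcp_rot: [180.0, 0.0, 70.0]
ft_force: [0.6, -0.1, -0.5]
grip_width: 0.275
```

Request:
play_rows([
  [0,0,-0.5,0,1,0,26],
  [0,0,-1,0,2,0,26],
  [0,0,-1,0,2,0,26],
])

```text
time_s: 25.28
tcp_pos: [0.5584, -0.0607, 0.1184]
tcp_rot: [-180.0, 0.0, 71.0]
ft_force: [-3.4, 1.5, 2.8]
grip_width: 0.276
```

Request:
play_rows([
  [0,0,-0.5,0,1,0,26],
  [0,0,-0.5,0,1,0,26],
])

```text
time_s: 25.52
tcp_pos: [0.5589, -0.0609, 0.1184]
tcp_rot: [-179.9, 0.0, 71.5]
ft_force: [-7.9, 3.5, 6.1]
grip_width: 0.277
```

Run:
```python
from h import *
s=arm.observe();d=s["tcp_pos"][:2]-C; print(s["ft_force"],np.degrees(np.arctan2(d[1],d[0]))%360,np.linalg.norm(d))
json.dump({"p":list(post(251.5)[:3]),"R":Ro.from_euler("xyz",[180,0,71.5],degrees=True).as_matrix().tolist()},open("cmd.json","w"))
postrows([250,248.5,248.5,248.5],g=45)
```

```text
[-7.90845938  3.5023152   6.05179164] 250.6817118956777 0.11460639725066875
[[0, 0, 1.5, 0.0, -3.0, -0.0, 45], [0, 0, 3.0, 0.2, -6.0, -0.0, 45], [0, 0, 3.0, 0.2, -6.0, -0.0, 45], [0, 0, 3.0, 0.2, -6.0, -0.0, 45]]
```

Request:
play_rows([
  [0,0,1.5,0,-3,0,45],
  [0,0,3,0.2,-6,0,45],
  [0,0,3,0.2,-6,0,45],
  [0,0,3,0.2,-6,0,45],
])

```text
time_s: 26.02
tcp_pos: [0.5541, -0.0591, 0.1185]
tcp_rot: [180.0, 0.0, 68.5]
ft_force: [-0.0, 0.0, 0.5]
grip_width: 0.481
```

Run:
```python
from h import *
s=arm.observe();d=s["tcp_pos"][:2]-C; print(s["ft_force"],np.degrees(np.arctan2(d[1],d[0]))%360,s["tcp_rot"])
pinang("w16"); col("t16")
```

```text
[-0.02638552  0.01411027  0.4655964 ] 248.11821194363358 [1.79984657e+02 2.73312267e-03 6.85099789e+01]
```

View pics/w16.png

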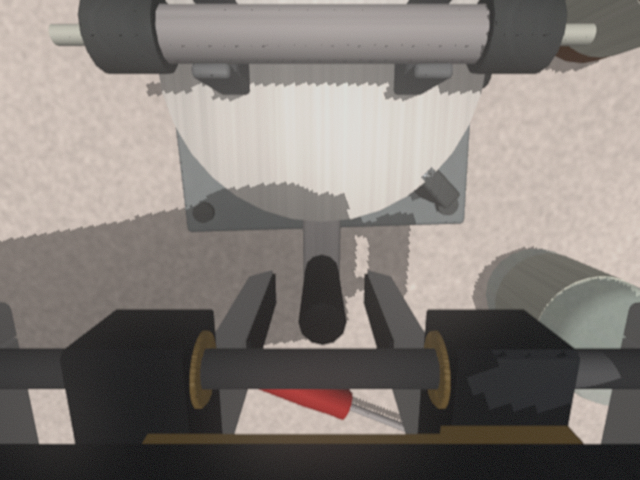

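View pics/t16.png

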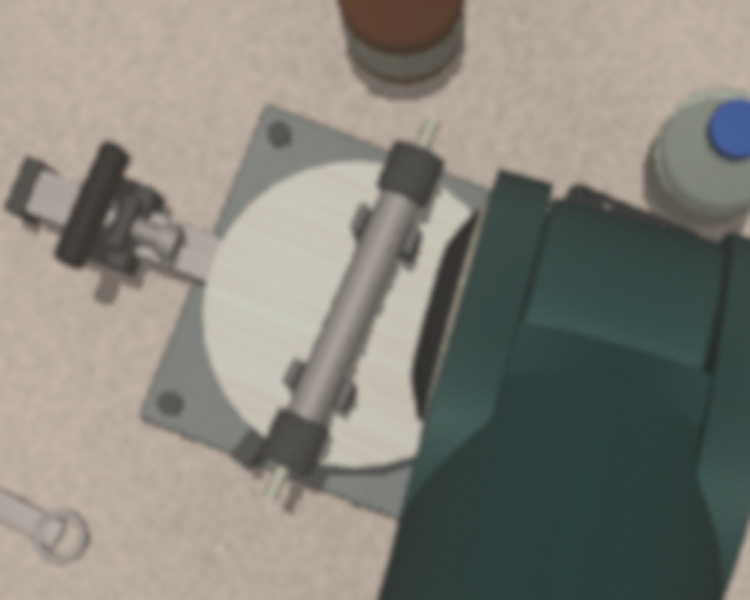

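Run:
```python
from h import *
print(ang("w16",(51,34),(595,33)),load()[0])
up=post(248.5,z=.17,g=45); up2=post(248.5,z=.23,g=45)
plan([up,up2,up2])
e=(.647,.1865,.23,160,45)
plan(lerp(up2,e,9)+[e])
```

```text
(np.float64(0.22416267864906225), array([0.59806696, 0.04673369]), np.float64(248.61180736379964)) [ 0.55468348 -0.05966373  0.118     ]
[[0, 0, 0.0, -0.0, -0.0, -52.0, 45], [0, 0, 0.0, -0.0, -0.0, -112.0, 45], [0, 0, 0.0, -0.0, -0.0, -112.0, 45]]
[[0, 0, -10.2, 29.2, -0.5, -0.0, 45.0], [0, 0, -20.3, 58.4, -1.0, -0.0, 45.0], [0, 0, -30.5, 87.6, -1.5, -0.0, 45.0], [0, 0, -40.7, 116.8, -1.9, -0.0, 45.0], [0, 0, -50.8, 146.0, -2.4, -0.0, 45.0], [0, 0, -61.0, 175.2, -2.9, -0.0, 45.0], [0, 0, -71.2, 204.4, -3.4, -0.0, 45.0], [0, 0, -81.3, 233.7, -3.8, -0.0, 45.0], [0, 0, -91.5, 262.9, -4.3, -0.0, 45.0], [0, 0, -91.5, 262.9, -4.3, -0.0, 45]]
```

Request:
play_rows([
  [0,0,0,0,0,-52,45],
  [0,0,0,0,0,-112,45],
  [0,0,0,0,0,-112,45],
])

```text
time_s: 26.5
tcp_pos: [0.5558, -0.0595, 0.2347]
tcp_rot: [179.6, -0.2, 68.5]
ft_force: [0.5, 0.7, -0.8]
grip_width: 0.478
```

Request:
play_rows([
  [0,0,-10.2,29.2,-0.5,0,45],
  [0,0,-20.3,58.4,-1,0,45],
  [0,0,-30.5,87.6,-1.5,0,45],
  [0,0,-40.7,116.8,-1.9,0,45],
  [0,0,-50.8,146,-2.4,0,45],
  [0,0,-61,175.2,-2.9,0,45],
  [0,0,-71.2,204.4,-3.4,0,45],
  [0,0,-81.3,233.7,-3.8,0,45],
  [0,0,-91.5,262.9,-4.3,0,45],
  [0,0,-91.5,262.9,-4.3,0,45],
])

```text
time_s: 27.75
tcp_pos: [0.6461, 0.1892, 0.229]
tcp_rot: [-180.0, -0.1, 160.2]
ft_force: [-1.1, -0.5, -0.6]
grip_width: 0.479
```

Run:
```python
from h import *
s=arm.observe();print(s["time_s"],s["ft_force"],s["tcp_pos"],s["tcp_rot"],s["q"])
pinang("w17")
```

```text
27.75 [-1.1111874  -0.46978054 -0.59552131] [0.6460725  0.18915063 0.2290337 ] [-1.79999632e+02 -1.03715913e-01  1.60240726e+02] [-20.21437933  29.01062481   1.88057485  84.92385705  -1.06694696
  66.16388228  52.1036677 ]
```

View pics/w17.png

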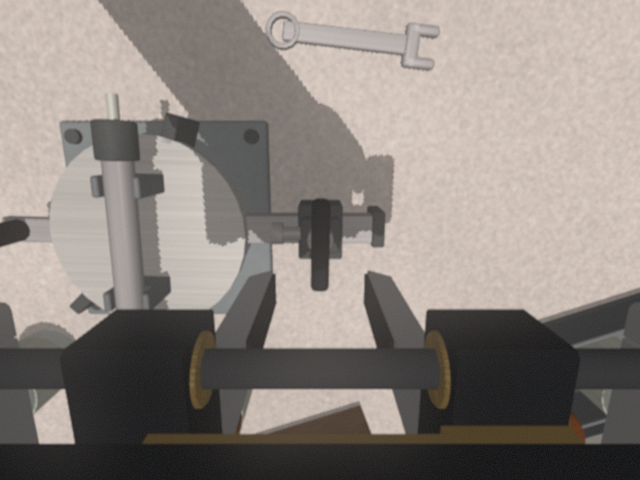

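Run:
```python
from h import *
T=np.load("pics/w17.npy")
a=wray((320,200),.116,T);b=wray((319.5,290),.116,T);b2=wray((319.5,286),.116,T);print(a,b,b2,np.linalg.norm(a-b),(a+b)/2,np.degrees(np.arctan2(*(b-a)[1::-1])))
m=((a+b)/2)[:2]-C;print(np.linalg.norm(m),np.degrees(np.arctan2(m[1],m[0])))
print(arm.observe()["tcp_pos"])
```

```text
[0.61433946 0.20043625 0.116     ] [0.67894645 0.17684804 0.116     ] [0.67590713 0.17793969 0.116     ] 0.06877839740944773 [0.64664295 0.18864215 0.116     ] -20.057297722435287
0.1498730200970001 70.57529009711185
[0.64606434 0.18745011 0.22925854]
```

Run:
```python
from h import *
t=lambda z,g:(.647,.187,z,160,g)
plan([t(.18,45),t(.13,45),t(.11,45),t(.11,45),t(.11,10),t(.11,10),t(.11,10),t(.11,10)])
```

```text
[[0, 0, -0.0, 0.2, 0.4, 50.0, 45], [0, 0, -0.0, 0.2, 0.4, 100.0, 45], [0, 0, -0.0, 0.2, 0.4, 120.0, 45], [0, 0, -0.0, 0.2, 0.4, 120.0, 45], [0, 0, -0.0, 0.2, 0.4, 120.0, 10], [0, 0, -0.0, 0.2, 0.4, 120.0, 10], [0, 0, -0.0, 0.2, 0.4, 120.0, 10], [0, 0, -0.0, 0.2, 0.4, 120.0, 10]]
```

Request:
play_rows([
  [0,0,0,0.2,0.4,50,45],
  [0,0,0,0.2,0.4,100,45],
  [0,0,0,0.2,0.4,120,45],
  [0,0,0,0.2,0.4,120,45],
  [0,0,0,0.2,0.4,120,10],
  [0,0,0,0.2,0.4,120,10],
  [0,0,0,0.2,0.4,120,10],
  [0,0,0,0.2,0.4,120,10],
])

```text
time_s: 28.8
tcp_pos: [0.6472, 0.1886, 0.1119]
tcp_rot: [179.9, 0.1, 160.0]
ft_force: [3.4, 4.4, 4.7]
grip_width: 0.212
```

Run:
```python
from h import *
s=arm.observe();print(s["time_s"],s["ft_force"],s["tcp_pos"],s["tcp_rot"],s["grip_width"]*94,load()[0])
u=np.array([np.cos(np.radians(70)),np.sin(np.radians(70))]);d=s["tcp_pos"][:2]-C;print(d@u,d@[u[1],-u[0]],s["ft_force"][:2]@u)
pinang("w18")
```

```text
28.8 [3.44240834 4.40660153 4.70066802] [0.64724292 0.18861643 0.11188515] [1.79854947e+02 1.17087840e-01 1.60017917e+02] 19.942556805850526 [0.64698473 0.18696329 0.11      ]
0.15004649657499644 -0.000932229228982763 5.318223935912165
```

View pics/w18.png

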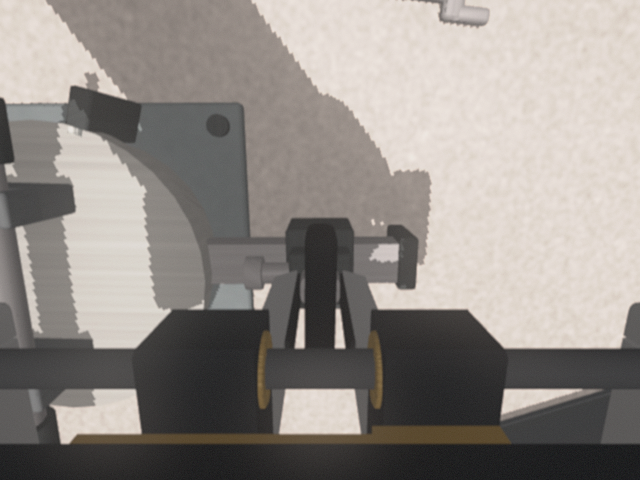

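Request:
play_rows([
  [0,0,0,0,0,0,10],
  [0,0,0,0,0,0,10],
  [0,0,0,0,0,0,10],
])

```text
time_s: 29.22
tcp_pos: [0.6473, 0.1886, 0.1119]
tcp_rot: [179.9, 0.1, 160.0]
ft_force: [3.0, 4.2, 4.7]
grip_width: 0.209
```

```bash
cat >> h.py <<'E'
U=np.array([np.cos(np.radians(70)),np.sin(np.radians(70))]);V=np.array([U[1],-U[0]])
def rep():
    s=arm.observe();d=s["tcp_pos"][:2]-C;F=s["ft_force"]
    print(round(s["time_s"],2),"r",(d@U*1000).round(2),"lat",(d@V*1000).round(2),"z",s["tcp_pos"][2].round(4),"rot",s["tcp_rot"].round(2),"Fr",(F[:2]@U).round(2),"Fv",(F[:2]@V).round(2),"Fz",F[2].round(2),"Mz",s["ft_torque"][2].round(3),"w",(s["grip_width"]*94).round(2))
E
python3 -c "
from h import *
rep()"
```

```text
Traceback (most recent call last):
  File "h.py", line 50, in rep
    print(round(s["time_s"],2),"r",(d@U*1000).round(2),"lat",(d@V*1000).round(2),"z",s["tcp_pos"][2].round(4),"rot",s["tcp_rot"].round(2),"Fr",(F[:2]@U).round(2),"Fv",(F[:2]@V).round(2),"Fz",F[2].round(2),"Mz",s["ft_torque"][2].round(3),"w",(s["grip_width"]*94).round(2))
                                                                                                                                                                                                                                                 ^^^^^^^^^^^^^^^^^^^^^^^^^^
AttributeError: 'float' object has no attribute 'round'
```

Request:
play_rows([
  [0,0,0,0,0,0,30],
  [0,0,0,0,0,0,30],
  [0,0,0,0,0,-7,30],
  [0,0,0,0,0,-7,30],
  [0,0,0,0,0,-7,10],
  [0,0,0,0,0,-7,10],
  [0,0,0,0,0,-7,10],
  [0,0,0,0,0,-7,10],
])

```text
time_s: 30.22
tcp_pos: [0.6465, 0.1883, 0.1174]
tcp_rot: [179.9, 0.0, 160.0]
ft_force: [3.9, 4.6, -2.1]
grip_width: 0.145
```

```bash
sed -i 's/(s\["grip_width"\]\*94).round(2)/round(float(s["grip_width"])*94,2)/' h.py; python3 -c "
from h import *
rep()"
```

```text
30.23 r 149.48 lat -1.55 z 0.1174 rot [1.7995e+02 1.0000e-02 1.6002e+02] Fr 5.63 Fv 2.1 Fz -2.06 Mz -0.062 w 13.65
```

Request:
play_rows([
  [0,0,0,0,-1,0,10],
  [0,0,0,0,-2.5,0,10],
  [0,0,0,0,-4,0,10],
  [0,0,0,0,-5.5,0,10],
  [0,0,0,0,-7,0,10],
  [0,0,0,0,-8.5,0,10],
  [0,0,0,0,-10,0,10],
  [0,0,0,0,-11,0,10],
  [0,0,0,0,-11,0,10],
])

```text
time_s: 31.35
tcp_pos: [0.643, 0.1788, 0.1175]
tcp_rot: [179.9, 0.0, 160.0]
ft_force: [6.0, 8.1, -6.2]
grip_width: 0.146
```

```bash
python3 -c "
from h import *
rep()"
```

```text
31.35 r 139.4 lat -1.52 z 0.1175 rot [1.7986e+02 5.0000e-02 1.6005e+02] Fr 9.63 Fv 2.87 Fz -6.17 Mz -0.021 w 13.77
```

Request:
play_rows([
  [0,0,0,0,-1,0,10],
  [0,0,0,0,-2,0,10],
  [0,0,0,0,-3,0,10],
  [0,0,0,0,-3,0,10],
])

```text
time_s: 31.85
tcp_pos: [0.642, 0.176, 0.1174]
tcp_rot: [179.9, 0.0, 160.0]
ft_force: [6.4, 8.7, -5.3]
grip_width: 0.146
```

```bash
python3 -c "
from h import *
rep()"
```

```text
31.85 r 136.38 lat -1.53 z 0.1174 rot [1.7986e+02 4.0000e-02 1.6005e+02] Fr 10.34 Fv 3.0 Fz -5.31 Mz -0.018 w 13.75
```

Request:
play_rows([
  [0,0,0,0,-1,0,10],
  [0,0,0,0,-2,0,10],
  [0,0,0,0,-2,0,10],
])

```text
time_s: 32.22
tcp_pos: [0.6413, 0.1741, 0.1175]
tcp_rot: [179.9, 0.0, 160.0]
ft_force: [7.0, 9.0, -6.6]
grip_width: 0.146
```

```bash
python3 -c "
from h import *
rep()"
```

```text
32.23 r 134.39 lat -1.51 z 0.1175 rot [1.7986e+02 5.0000e-02 1.6005e+02] Fr 10.88 Fv 3.45 Fz -6.58 Mz -0.075 w 13.74
```

Request:
play_rows([
  [0,0,0,0,-1,0,10],
  [0,0,0,0,-2,0,10],
  [0,0,0,0,-2,0,10],
])

```text
time_s: 32.6
tcp_pos: [0.6407, 0.1722, 0.1174]
tcp_rot: [179.9, 0.0, 160.0]
ft_force: [6.7, 8.0, -5.7]
grip_width: 0.147
```

```bash
python3 -c "
from h import *
rep()"
```

```text
32.6 r 132.35 lat -1.5 z 0.1174 rot [1.7987e+02 5.0000e-02 1.6005e+02] Fr 9.82 Fv 3.59 Fz -5.7 Mz -0.078 w 13.82
```

Request:
play_rows([
  [0,0,0,0,-1,0,10],
  [0,0,0,0,-2,0,10],
  [0,0,0,0,-2,0,10],
])

```text
time_s: 32.98
tcp_pos: [0.64, 0.1704, 0.1175]
tcp_rot: [179.9, 0.1, 160.1]
ft_force: [7.6, 8.7, -6.5]
grip_width: 0.147
```

```bash
python3 -c "
from h import *
rep()"
```

```text
32.98 r 130.4 lat -1.51 z 0.1175 rot [1.7987e+02 5.0000e-02 1.6005e+02] Fr 10.74 Fv 4.14 Fz -6.54 Mz -0.03 w 13.85
```

Request:
play_rows([
  [0,0,0,0,-1,0,10],
  [0,0,0,0,-2,0,10],
  [0,0,0,0,-2,0,10],
])

```text
time_s: 33.35
tcp_pos: [0.6393, 0.1684, 0.1175]
tcp_rot: [179.9, 0.1, 160.0]
ft_force: [7.3, 9.1, -6.7]
grip_width: 0.145
```

```bash
python3 -c "
from h import *
rep()"
```

```text
33.35 r 128.36 lat -1.47 z 0.1175 rot [1.7987e+02 5.0000e-02 1.6004e+02] Fr 11.07 Fv 3.71 Fz -6.67 Mz -0.104 w 13.67
```

Request:
play_rows([
  [0,0,0,0,-1,0,10],
  [0,0,0,0,-2,0,10],
  [0,0,0,0,-2,0,10],
])

```text
time_s: 33.72
tcp_pos: [0.6387, 0.1669, 0.1175]
tcp_rot: [179.8, 0.1, 160.1]
ft_force: [7.6, 9.5, -6.7]
grip_width: 0.145
```

```bash
python3 -c "
from h import *
rep();pinang('w19')"
```

```text
33.73 r 126.69 lat -1.51 z 0.1175 rot [1.7984e+02 6.0000e-02 1.6006e+02] Fr 11.57 Fv 3.9 Fz -6.68 Mz -0.065 w 13.64
```

View pics/w19.png

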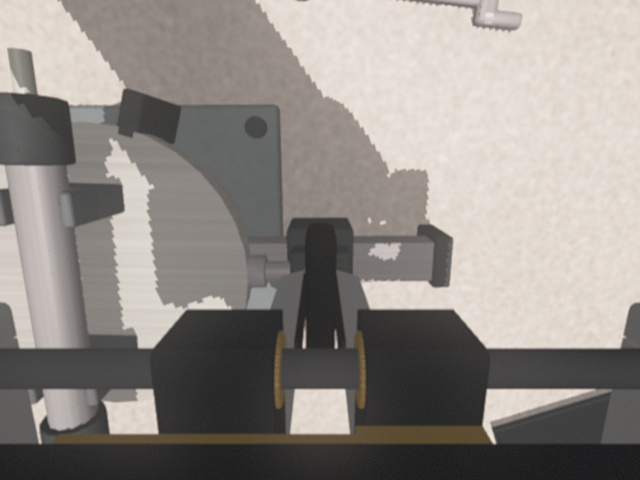

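Request:
play_rows([
  [0,0,0,0,-0.5,0,10],
  [0,0,0,0,-1,0,10],
  [0,0,0,0,-1,0,10],
])

```text
time_s: 34.15
tcp_pos: [0.6385, 0.1663, 0.1175]
tcp_rot: [179.8, 0.1, 160.1]
ft_force: [8.5, 11.3, -8.4]
grip_width: 0.146
```

```bash
python3 -c "
from h import *
rep()"
```

```text
34.15 r 126.03 lat -1.53 z 0.1175 rot [1.7982e+02 7.0000e-02 1.6007e+02] Fr 13.49 Fv 4.14 Fz -8.37 Mz -0.068 w 13.7
```

Request:
play_rows([
  [0,0,0,0,-0.5,0,10],
  [0,0,0,0,-1,0,10],
  [0,0,0,0,-1,0,10],
])

```text
time_s: 34.52
tcp_pos: [0.6382, 0.1655, 0.1175]
tcp_rot: [179.8, 0.1, 160.1]
ft_force: [10.0, 13.1, -9.7]
grip_width: 0.146
```

```bash
python3 -c "
from h import *
rep()"
```

```text
34.52 r 125.26 lat -1.51 z 0.1175 rot [1.7980e+02 8.0000e-02 1.6008e+02] Fr 15.69 Fv 4.91 Fz -9.68 Mz -0.015 w 13.73
```

Request:
play_rows([
  [0,0,0,-0.3,1,0,10],
  [0,0,0,-0.5,2,0,10],
  [0,0,0,-0.5,2,0,10],
])

```text
time_s: 34.9
tcp_pos: [0.6385, 0.1657, 0.1174]
tcp_rot: [180.0, -0.0, 160.0]
ft_force: [1.6, 6.9, -1.2]
grip_width: 0.149
```

```bash
python3 -c "
from h import *
rep()"
```

```text
34.9 r 125.52 lat -1.31 z 0.1174 rot [ 1.7995e+02 -1.0000e-02  1.6003e+02] Fr 6.99 Fv -0.83 Fz -1.21 Mz 0.019 w 14.02
```

Request:
play_rows([
  [0,0,4,0,0,0,10],
  [0,0,8,0,0,0,10],
  [0,0,12,0,0,0,10],
  [0,0,16,0,0,0,10],
  [0,0,20,0,0,0,10],
  [0,0,20,0,0,0,10],
])

```text
time_s: 35.65
tcp_pos: [0.6386, 0.166, 0.1174]
tcp_rot: [179.9, -0.0, 140.0]
ft_force: [2.8, 6.8, -3.1]
grip_width: 0.148
```

```bash
python3 -c "
from h import *
rep()"
```

```text
35.65 r 125.81 lat -1.28 z 0.1174 rot [ 1.7993e+02 -2.0000e-02  1.3998e+02] Fr 7.35 Fv 0.3 Fz -3.08 Mz -0.086 w 13.87
```

Request:
play_rows([
  [0,0,4,0,0,0,10],
  [0,0,8,0,0,0,10],
  [0,0,12,0,0,0,10],
  [0,0,16,0,0,0,10],
  [0,0,20,0,0,0,10],
  [0,0,24,0,0,0,10],
  [0,0,28,0,0,0,10],
  [0,0,32,0,0,0,10],
  [0,0,32,0,0,0,10],
])

```text
time_s: 36.78
tcp_pos: [0.639, 0.1662, 0.1174]
tcp_rot: [179.9, -0.1, 108.0]
ft_force: [6.0, 8.5, -5.7]
grip_width: 0.146
```

```bash
python3 -c "
from h import *
rep()"
```

```text
36.77 r 126.19 lat -1.06 z 0.1174 rot [ 1.7990e+02 -5.0000e-02  1.0799e+02] Fr 10.02 Fv 2.71 Fz -5.66 Mz -0.077 w 13.7
```

Request:
play_rows([
  [0,0,4,0,0,0,10],
  [0,0,8,0,0,0,10],
  [0,0,12,0,0,0,10],
  [0,0,16,0,0,0,10],
  [0,0,20,0,0,0,10],
  [0,0,24,0,0,0,10],
  [0,0,28,0,0,0,10],
  [0,0,28,0,0,0,10],
])

```text
time_s: 37.78
tcp_pos: [0.6393, 0.1663, 0.1175]
tcp_rot: [179.9, -0.1, 80.0]
ft_force: [9.0, 7.8, -7.9]
grip_width: 0.144
```

```bash
python3 -c "
from h import *
rep()"
```

```text
37.77 r 126.32 lat -0.75 z 0.1175 rot [ 1.799e+02 -1.000e-01  7.999e+01] Fr 10.38 Fv 5.77 Fz -7.94 Mz 0.002 w 13.54
```

Request:
play_rows([
  [0,0,3,0,0,0,10],
  [0,0,6,0,0,0,10],
  [0,0,6,0,0,0,10],
])

```text
time_s: 38.15
tcp_pos: [0.6394, 0.1662, 0.1175]
tcp_rot: [179.9, -0.1, 74.0]
ft_force: [10.1, 7.9, -7.8]
grip_width: 0.14
```

```bash
python3 -c "
from h import *
rep();pinang('w20');col('t20')"
```

```text
38.15 r 126.33 lat -0.65 z 0.1175 rot [ 1.799e+02 -1.100e-01  7.400e+01] Fr 10.91 Fv 6.76 Fz -7.75 Mz -0.067 w 13.14
```

View pics/w20.png

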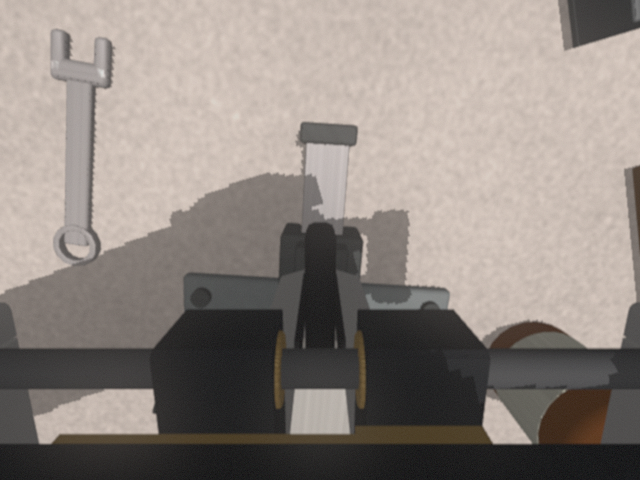

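View pics/t20.png

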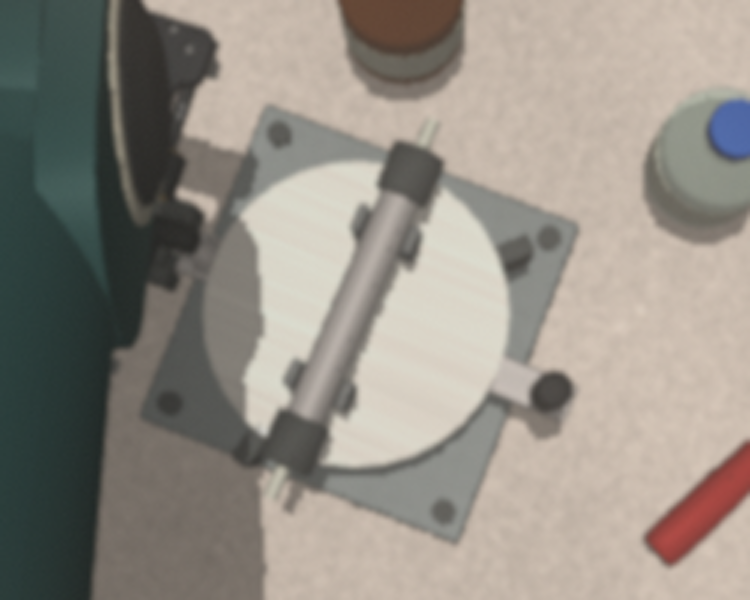

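Request:
play_rows([
  [0,0,0,0,0,0,24],
  [0,0,0,0,0,0,40],
  [0,0,0,0,0,0,40],
  [0,0,0,0,0,0,40],
  [0,0,0,0,0,-30,40],
  [0,0,0,0,0,-80,40],
  [0,0,0,0,0,-120,40],
  [0,0,0,0,0,-120,40],
])

```text
time_s: 39.25
tcp_pos: [0.6398, 0.1648, 0.2407]
tcp_rot: [179.8, -0.2, 74.0]
ft_force: [-0.3, -1.1, -0.7]
grip_width: 0.425
```

```bash
python3 -c "
from h import *
rep();pinang('w21')"
```

```text
39.25 r 125.17 lat 0.22 z 0.2407 rot [ 1.7977e+02 -1.6000e-01  7.3980e+01] Fr -1.18 Fv 0.06 Fz -0.66 Mz -0.016 w 39.97
```

View pics/w21.png

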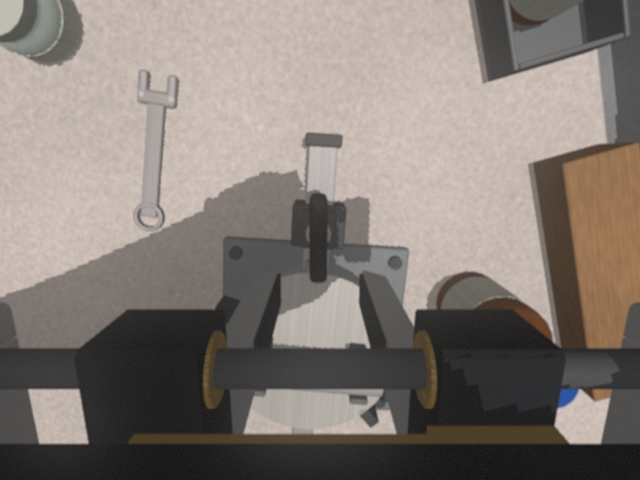

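Run:
```python
from h import *
T=np.load("pics/w21.npy")
a=wray((318,194),.116,T);b=wray((317.5,282),.116,T);m=(a+b)/2;d=m[:2]-C
print(np.linalg.norm(a-b),np.degrees(np.arctan2(*(a-b)[1::-1])),d@U,d@V)
json.dump({"p":[.6395,.165,.24],"R":Ro.from_euler("xyz",[180,0,74],degrees=True).as_matrix().tolist()},open("cmd.json","w"))
plan(lerp((.6395,.165,.24,74,40),(.42,.4,.26,74,40),7)+[(.42,.4,.26,74,40)])
```

```text
0.06954266305287647 73.60235626612334 0.12754315422392368 -0.00011654712653414584
[[0, 0, -0.0, 23.6, -39.4, -2.9, 40.0], [0, 0, -0.0, 47.3, -78.8, -5.7, 40.0], [0, 0, -0.0, 70.9, -118.2, -8.6, 40.0], [0, 0, -0.0, 94.5, -157.6, -11.4, 40.0], [0, 0, -0.0, 118.1, -197.0, -14.3, 40.0], [0, 0, -0.0, 141.8, -236.4, -17.1, 40.0], [0, 0, -0.0, 165.4, -275.8, -20.0, 40.0], [0, 0, -0.0, 165.4, -275.8, -20.0, 40]]
```

Request:
play_rows([
  [0,0,0,23.6,-39.4,-2.9,40],
  [0,0,0,47.3,-78.8,-5.7,40],
  [0,0,0,70.9,-118.2,-8.6,40],
  [0,0,0,94.5,-157.6,-11.4,40],
  [0,0,0,118.1,-197,-14.3,40],
  [0,0,0,141.8,-236.4,-17.1,40],
  [0,0,0,165.4,-275.8,-20,40],
  [0,0,0,165.4,-275.8,-20,40],
])

```text
time_s: 40.3
tcp_pos: [0.4161, 0.4024, 0.2563]
tcp_rot: [-179.9, 0.1, 74.3]
ft_force: [0.4, -0.4, -0.1]
grip_width: 0.429
```

```bash
python3 -c "
from h import *
rep();im=arm.read_camera('top');cv2.imwrite('pics/t22.png',cv2.resize(im[110:350,150:450],(750,600),interpolation=cv2.INTER_CUBIC))
im=arm.read_camera('scene');cv2.imwrite('pics/s22.png',cv2.resize(im[160:400,200:500],(750,600),interpolation=cv2.INTER_CUBIC))"
```

```text
40.3 r 271.84 lat -291.25 z 0.2563 rot [-1.7991e+02  6.0000e-02  7.4300e+01] Fr -0.26 Fv 0.48 Fz -0.13 Mz 0.026 w 40.3
```

View pics/t22.png

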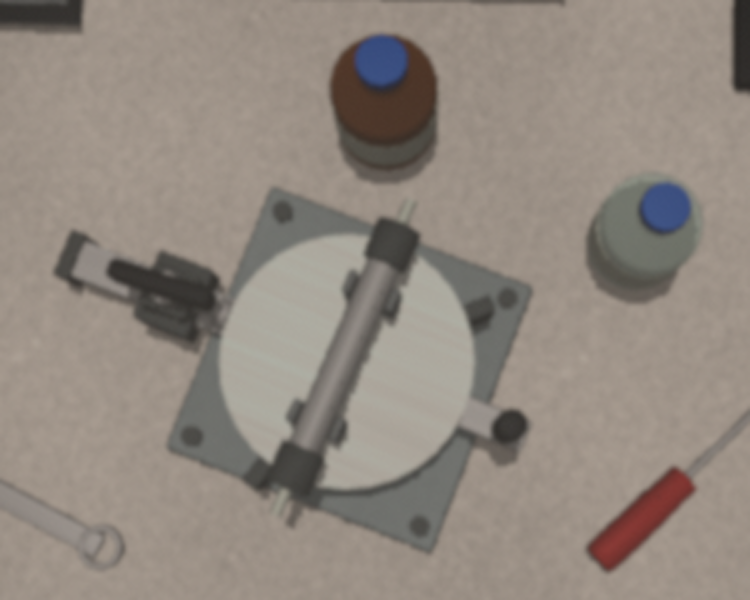

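View pics/s22.png

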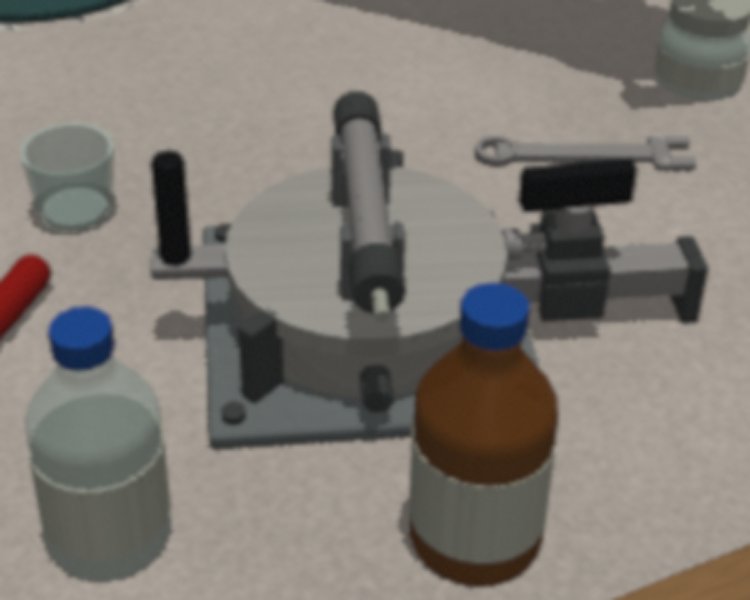

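Run:
```python
from h import *
f=lambda u,v:(150+u/2.5,110+v/2.5)
q=ray("top",f(510,425),.135)[:2]-C;print(np.degrees(np.arctan2(q[1],q[0]))%360,np.linalg.norm(q))
a=ray("top",f(392,243),.104);b=ray("top",f(297,470),.104);d=b-a;print(np.degrees(np.arctan2(d[1],d[0]))+90)
arm.sign_off()
```

```text
248.04920178002845 0.11366410460482722
249.26316136752442
the job is handed in; nothing more can be done
```

I reset the stand, clamped it and handed the job in at about 40 s of the 72 s allowed. No verdict was reported.

**What I did**
- **End stop:** I caged the post between the open fingers and turned the round table clockwise. It stopped dead at about 155.4°, with 33 N on the post.
- **Six clicks back:** The measured notch seat at notch 1 was 173.3°, which puts notch 0 at about 158.3°, 3° from the stop as described. I turned the table anticlockwise to notch 6 and let go.
- **Clamp:** I gripped the T-handle and slid the jaw in slowly. Contact was felt with the jaw's centre about 127 mm from the axis. I pressed on about 1.8 mm, reaching 16 N at the wrist where sliding alone takes about 11 N. I then turned the T-handle 86° clockwise, released it and backed off.

**Last checks**
- **Table angle:** It measured 248.0° by the post and 249.3° by the column. The predicted notch 6 was 248.3–248.6°, and it read 248.6° when let go.
- **T-handle:** It turned about 86.4°, or 1.5 rad plus its starting value.
- **Clamp nose:** It is visibly on the table's edge. I estimate it presses with about 8–11 N; I could not measure this directly.
- **Bottles and arm:** Both bottles are at their starting pixels, and the arm touches nothing.

**What disagreed**
- The table's starting angle, 182.4°, does not fit the 15° notch pattern I felt (173.3°, 188.3°).
- When I let go near the stop, the table stayed at 156.1° instead of dropping back to notch 0.
- Leaving a notch took up to 27 N at the post, not the 8–14 N stated.
- My first grip on the T-handle caught the hub under the bar, at 19.7 mm opening. I raised the gripper 7 mm and gripped again.

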